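Set and lock the end stop of a tilted drilling bed

TASK

On the tilted drilling bed, slide the end stop along its slot until it rests against the board. Then push its black screw-knob in to start the thread and turn it clockwise, about a quarter turn, until it comes to its end and stays in by itself. Let go of it and do not disturb the other things on the bench.

Things in the scene. Friction and masses are not known exactly. Their poses are not given: they have to be found in the camera images.
- jig: Tilted drilling bed, fixed to the bench: aluminium plate 320 mm (y) by 150 mm on a plywood frame 340 by 170 mm. Origin: centre of the frame's underside; z up. The plate slopes 26 degrees, rising towards the jig's +x; its upper face looks up and to -x. The face's middle is 78 mm above the origin, its low edge 45 mm, its high edge 111 mm. A dark slot runs along y.
- board_end (a point): Middle of the sawn end of the pine board (95 mm wide, 18 mm thick, 120 mm long) that lies fixed on the plate at the jig's +y end. The end faces the stop; this point is 9 mm above the plate. Axes as the jig's.
- stop (a joint): The end stop's place along the slot, m: dark steel block, 64 mm (up the slope) by 48 mm (y) by 18 mm high, sliding on the plate with about 2 N friction. 0 is farthest from the board; grows towards the jig's +y; at 0.120 the block rests against the board, its hard end.
- push (a joint): How far the knob's screw is pushed in, square to the plate, m. 0: out (a spring of 4 to 8 N); hard end 0.0143. With the stop not against the board (to 1.5 mm), or the knob turned past 0.2 rad unpushed, a lug on the screw blocks it after 2 mm. Else it pushes to 0.010 to 0.011; turning then draws it in to 0.012 or more, where it stays when let go.
- knob (a joint): The knob's turn, rad, growing clockwise as seen looking down on the knob; hard ends at -0.25 and 1.35. The screw can enter only below about 0.2 (it starts there). Pushed in, it catches the thread at about 0.3 and is fully in from 1.1. Turning an unpushed knob catches nothing.
- knob_grip (a point): Where to grip the knob: black bar 44 mm long, 13 mm thick, 29 mm high on a flange 36 mm wide, 3 mm thick, in the middle of the stop. Point on the knob's axis, 8 mm below the bar's top, 20 mm above the flange's top; 56 mm above the plate when out. z points out along the axis (square to the plate), x along the bar, y across it.
- paint_can: Bystander: small closed can, 76 mm wide, 100 mm high, beside the bed's -y end. Origin at the centre of its underside.
- screwdriver: Bystander: screwdriver lying behind the bed, along its own x.
- tape: Bystander: grey box-shaped tape measure, 65 by 36 by 60 mm, behind the bed. Origin at the centre of its underside.

How it is judged (in metres and radians):
On the way:
1. the end stop has been slid against the board (within 2 mm) (value of joint stop above 0.118 m), for 0.1 s.
At the end, for the whole second after the job is handed in: The end stop is within 2 mm of the board (joint stop above 0.118), the screw is held in the thread (push above 0.0112) and the knob is turned beyond 1.05 rad, at rest (slower than 0.05 rad/s) with nothing holding it (value of joint stop above 0.118 m and value of joint push above 0.0112 m and value of joint knob above 1.05 rad and velocity of joint knob between -0.05 and 0.05 rad/s); the robot touches nothing.
It fails at once if a bystander (can, screwdriver or tape measure) is moved by more than 30 mm (distance of any of paint_can, screwdriver, tape from where it was at the start of the episode above 0.03 m).
It also fails if it takes over 35 s, if anything falls off the work surface, if the arm or the gripper's body presses on something with over 40 N, if the wrist force passes 120 N, or if a joint passes its speed limit or range.

ROBOT

A 6-joint arm with a two-finger parallel gripper is mounted at the origin on the work surface. World frame = base frame: x ahead of the robot, y to its left, z up, the work surface at z = 0. Lengths are in mm, angles in rad, forces in N, time in s.
With the tool pointing down it reaches from about 425 to 950 mm from the base axis. Payload 14.7 kg.
Tool frame: the origin (TCP) lies on the centre line of the jaws, within the pads' length; the fingertips stand 17 mm ahead of it and the grasp point (between the pads) lies 2 mm behind it; x points along the fingers, z is the direction in which the jaws open and shut, and the axes are right-handed (so a half turn about x gives the same grasp; the last joint's range is limited). The gripper opens to 85 mm and grips with 20 to 120 N. Pads are 22 mm wide; open, the fingers measure 114 mm over their backs; the gripper's body (76 mm by 85 mm) begins 54 mm behind the grasp point. The pads swing forward as they close: fully open they stand 13 mm farther back than shut.
Start: joints at [1.215, 0.48, 1.596, -0, 1.065, -0.047], TCP at [197.521, 619.256, 228.197] pointing down, gripper open.
Joint ranges: [-2.75, 2.75], [-0.82, 2.05], [0.23, 2.67], [-1.56, 4.7], [0.09, 2.69], [-2.92, 2.92]. Speed limits (rad/s): [1.89, 1.89, 2.39, 3.01, 3.01, 3.01].

INTERFACE

Orientations are given as a 3x3 rotation matrix whose columns are the frame's x, y, z axes.
In Python, from cell import robot gives the robot as it stands.
- The arm moves only by the tool servo_tool, never from a script. Its argument "motion" is a list of rows, each a list of 7 numbers: the shift along the tool's x, y, z in m, then the turn, a rotation vector about the tool's x, y, z in rad, then the closure, from 0 (fully open) to 1 (shut). A call has 1 to 5 rows; each row shifts and turns the pose as measured when the row begins, along the tool's axes as they then stand; what a row does not reach is not made up. A row lasts 1/12 s, in which the tool goes at most 41.7 mm and 7.16 degrees, less where a joint would pass 70% of its speed; a pose out of reach is approached as far as the arm can. A call with a gripper value outside its range is refused whole. The fingers move at their own pace and stop on an object; "newtons" is the grip in N (left out, the last holds). Time passes only in rows, so rows that do not move let the fingers close. It gives the time, the measured TCP pose, the force and the opening at its end, in the units of the state.
- robot.sense(): the state, without advancing time (a new reading comes with each control period).
- robot.read_camera(name): name is "scene" or "side" or "wrist"; returns a dict with "img" (420x560x3 uint8, red, green, blue), "mtx" (3x3 intrinsics, pixels), "rvec" (rotation vector, rad) and "tvec" (3), from world to camera coordinates, as OpenCV has them. Camera axes: x right, y down, z forward; pixel columns grow to the right and rows downward; lengths in mm; the calibration is good to about 2 mm. The wrist camera is an equidistant fisheye: a pixel r from the principal point sees the ray r / f radians off the axis. A picture is of the moment at which its call begins. There is no depth.
- robot.sign_off(): hands the job in, once; it reports no verdict.
The state is a dict: "time_s": time; "qpos": joint angles; "joint_velocities": joint speeds; "tau": joint torques, N m; "tool_pos": TCP position; "eef_rot": TCP orientation; "contact_force": force on the tool from outside, world axes, zero at the start; "torque": the same for the moment, N m; "finger_gap": finger opening in mm.
Only numpy, scipy, OpenCV 4.12 (cv2) and the standard library are available. Lean on these libraries where they do the work, as an engineer would, in place of code of your own. Each camera call takes 0.05 s, during which the arm holds its last target.

## Working session

There is one attempt and no reset: what is moved stays moved. The work goes in short steps, Python scripts to look and compute and a tool call to move; the robot and the scene stay as the last step left them, time stands still between calls to the robot, and variables do not carry over. Pictures are saved under pics/ and viewed, and the job is handed in when it is done.

Besides the shell and the picture viewer there is one more tool, called after "Call:" by a JSON object that holds its "api" and its "payload". servo_tool: Moves the arm, as the interface text tells. Its arguments: {"type":"object","properties":{"motion":{"type":"array"},"newtons":{"type":"number"}},"required":["motion"]}

```bash
ls; mkdir -p pics; python3 - <<'E'
from cell import robot
import cv2,numpy as np
for n in ["scene","side","wrist"]:
    c=robot.read_camera(n); cv2.imwrite(f"pics/{n}0.png",c["img"][:,:,::-1])
    print(n,c["mtx"].tolist(),np.ravel(c["rvec"]),np.ravel(c["tvec"]))
print(robot.sense())
E
```

```text
pics
scene [[481.9409445388601, 0.0, 275.66198488477073], [0.0, 481.9409445388601, 205.12546177269954], [0.0, 0.0, 1.0]] [ 1.28899921  2.17955783 -0.97927881] [ 361.74539717 -298.98347388 1331.38689366]
side [[413.8299941492311, 0.0, 280.87686231132784], [0.0, 413.8299941492311, 207.9160258350022], [0.0, 0.0, 1.0]] [ 2.26494729 -0.49991274  0.22930998] [-610.84867807  250.11245961  581.46998068]
wrist [[325.19226210127806, 0.0, 279.9067056950622], [0.0, 325.19226210127806, 211.34752030409646], [0.0, 0.0, 1.0]] [-2.30952993 -1.68715348 -0.28215855] [-650.51207203  -41.75806211  380.81543988]
{'time_s': 0.15, 'qpos': array([ 1.21538637e+00,  4.80710389e-01,  1.59674177e+00, -2.30438290e-05,
        1.06507774e+00, -4.65999814e-02]), 'joint_velocities': array([ 0.00036421, -0.00168616, -0.00149249, -0.00090342,  0.00032542,
       -0.00050914]), 'tau': array([ 1.31476318e-03, -9.51143718e+01, -4.30472267e+01,  5.94685184e-05,
        7.93089130e-03, -1.45652024e-05]), 'tool_pos': array([197.4281094 , 618.95893424, 227.70043061]), 'eef_rot': array([[-3.07236999e-04, -9.52699314e-01,  3.03914334e-01],
       [-8.85682824e-04,  3.03914488e-01,  9.52698903e-01],
       [-9.99999561e-01,  2.35326470e-05, -9.37163195e-04]]), 'contact_force': array([-0.00655641, -0.01065496,  0.39890589]), 'torque': array([0.04508914, 0.03775122, 0.02377456]), 'finger_gap': 85.33826303295176}
```

View pics/scene0.png

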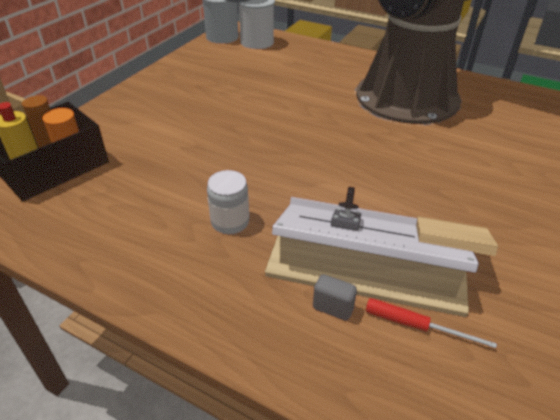

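View pics/side0.png

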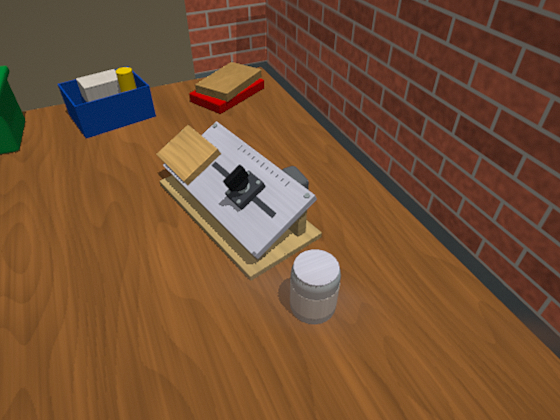

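View pics/wrist0.png

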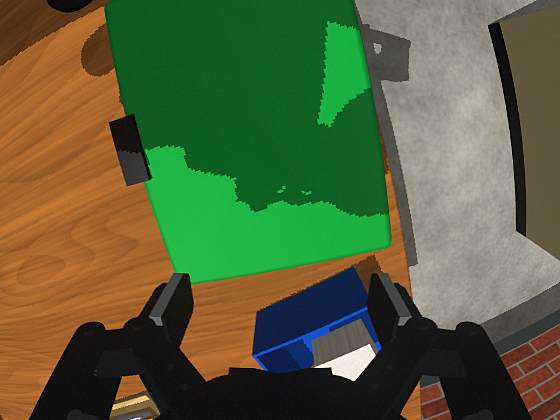

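The scene camera shows the bed with the stop near px (347,218), the board at (455,235) and the can at (228,200). The side camera shows the stop at (243,188). I'll enlarge both to read the corners.

```bash
python3 - <<'E'
import cv2
a=cv2.imread("pics/scene0.png")[180:330,260:510]; cv2.imwrite("pics/s1.png",cv2.resize(a,None,fx=3.2,fy=3.2,interpolation=cv2.INTER_CUBIC))
a=cv2.imread("pics/side0.png")[110:290,150:350]; cv2.imwrite("pics/d1.png",cv2.resize(a,None,fx=3.3,fy=3.3,interpolation=cv2.INTER_CUBIC))
E
```

```text
(no output)
```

View pics/s1.png

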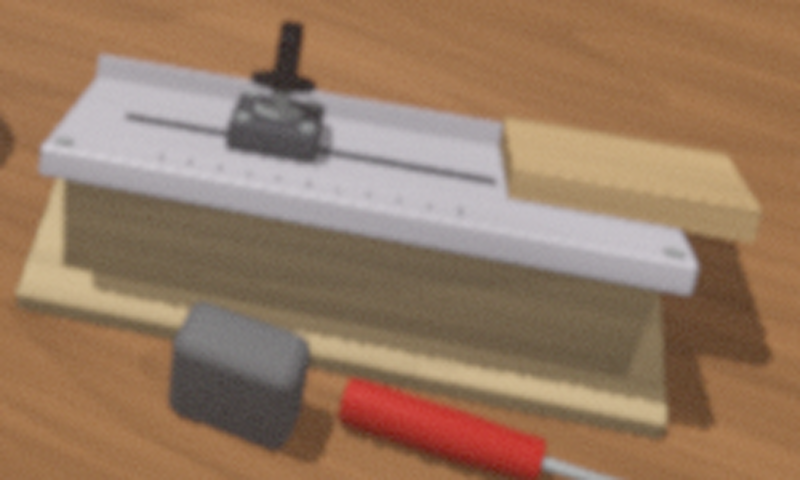

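View pics/d1.png

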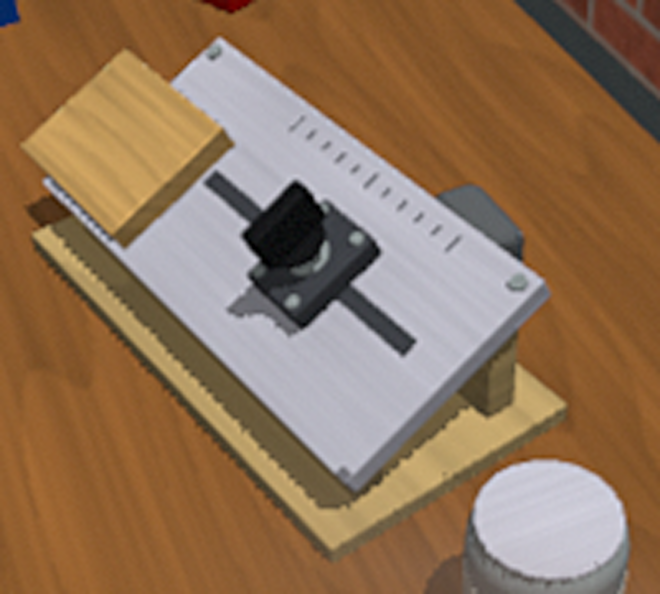

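```bash
cat > h.py <<'E'
import numpy as np,cv2
from scipy.optimize import least_squares
CAM={"scene":([[481.9409445388601,0,275.66198488477073],[0,481.9409445388601,205.12546177269954],[0,0,1]],[1.28899921,2.17955783,-0.97927881],[361.74539717,-298.98347388,1331.38689366]),
"side":([[413.8299941492311,0,280.87686231132784],[0,413.8299941492311,207.9160258350022],[0,0,1]],[2.26494729,-0.49991274,0.22930998],[-610.84867807,250.11245961,581.46998068])}
def proj(n,P):
    K,r,t=[np.array(a,float) for a in CAM[n]]
    return cv2.projectPoints(np.array(P,float).reshape(-1,1,3),r,t,K,None)[0].reshape(-1,2)
A=np.radians(26)
ux=np.array([np.cos(A),0,np.sin(A)]); n=np.array([-np.sin(A),0,np.cos(A)])
def face(s,y,h): return np.array([0,0,78])+s*ux+np.array([0,y,0])+h*n
def Rz(a): return np.array([[np.cos(a),-np.sin(a),0],[np.sin(a),np.cos(a),0],[0,0,1]])
E
cat > fit.py <<'E'
from h import *
S=lambda u,v:(260+u/3.2,180+v/3.2); D=lambda u,v:(150+u/3.3,110+v/3.3)
obs=[("side",(-85,-170,0),D(333,556)),("side",(85,-170,0),D(566,418)),("side",(-85,170,0),D(34,247)),
("scene",(85,170,0),S(665,435)),("scene",(85,-170,0),S(17,305)),
("side",face(75,-160,0),D(548,292)),("side",face(75,160,0),D(221,40)),("side",face(-75,-160,0),D(350,487)),
("scene",face(75,160,0),S(697,265)),("scene",face(75,-160,0),S(42,150)),
("scene",face(47.5-5,41,18),S(0,0))][:-1]
def res(p):
    return np.concatenate([proj(c,Rz(p[2])@np.array(P)+[p[0],p[1],0])[0]-o for c,P,o in obs])
b=min((least_squares(res,[x,y,a],loss="soft_l1") for a in np.arange(-3,3,.7) for x,y in [(550,0),(600,200)]),key=lambda r:r.cost)
print(b.x,b.cost); print(b.fun.reshape(-1,2).round(1))
p=b.x
# stop: top corners & knob
for st in (0.,20,40):pass
E
python3 fit.py
```

```text
[6.24837229e+02 1.17911775e+02 2.53429292e-01] 14.879360865454702
[[ 0.2  2.5]
 [ 0.2 -0.3]
 [-0.9  0.5]
 [-2.1  1.6]
 [-1.1  2.1]
 [-1.  -4.6]
 [-1.8 -1.6]
 [-1.3 -1.9]
 [ 0.1  0.1]
 [-0.9 -0.7]]
```

```bash
cat > ov.py <<'E'
from h import *
def overlay(p,stop_y,s0,tag,src,crop,kn=0,push=0):
    for c in ("scene","side"):
        im=cv2.imread(src%c); f=5 if c=="side" else 4.5
        x0,y0,w,h=crop[c]; im=cv2.resize(im[y0:y0+h,x0:x0+w],None,fx=f,fy=f,interpolation=cv2.INTER_CUBIC)
        W=lambda P:Rz(p[2])@np.array(P)+[p[0],p[1],0]
        def poly(Ps,col,cl=True):
            q=((proj(c,[W(P) for P in Ps])+.5-[x0,y0])*f-.5).round().astype(int); cv2.polylines(im,[q],cl,col,1)
        poly([(-85,-170,0),(85,-170,0),(85,170,0),(-85,170,0)],(0,255,255))
        poly([face(*a,0) for a in [(-75,-160),(75,-160),(75,160),(-75,160)]],(0,0,255))
        for hh in (0,18): poly([face(s0+a,stop_y+b,hh) for a,b in [(-32,-24),(32,-24),(32,24),(-32,24)]],(0,255,0))
        poly([face(s0,stop_y,18),face(s0,stop_y,64)],(255,0,0))
        poly([face(s0+a,stop_y+24+d,h) for a,d,h in B],(255,0,255)) if (B:=globals().get('BB')) else 0
        cv2.imwrite(f"pics/{tag}_{c}.png",im)
if __name__=="__main__":
    import sys
    a=list(map(float,sys.argv[2:]))
    overlay(a[:3],a[3],a[4],sys.argv[1],"pics/%s0.png",{"scene":(262,180,170,110),"side":(155,115,165,120)})
E
python3 ov.py o1 624.8 117.9 .2534 -60 0
```

```text
(no output)
```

View pics/o1_side.png

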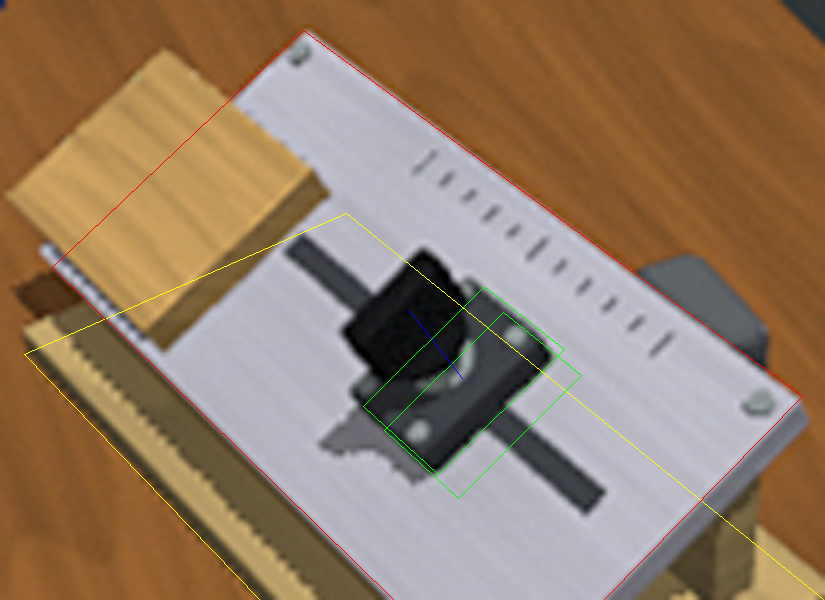

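View pics/o1_scene.png

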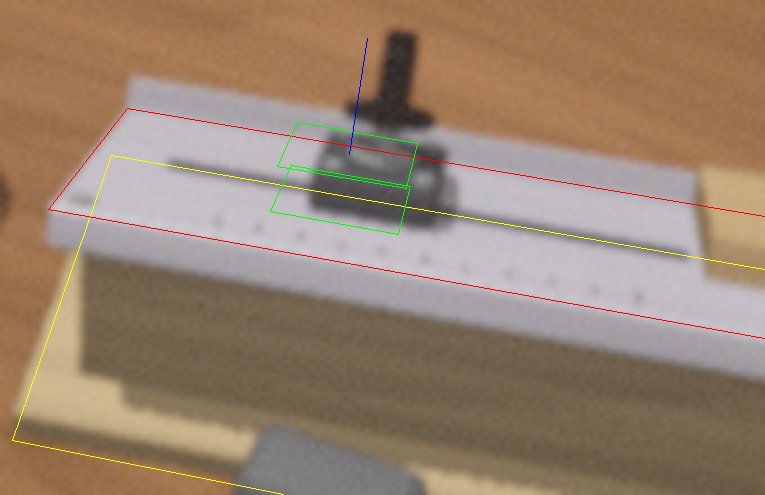

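```bash
python3 - <<'E'
s=open('ov.py').read()
s=s.replace("        cv2.imwrite(f","        for hh in (36-push,64-push): poly([face(s0+a*np.cos(kn)+b*np.sin(kn),stop_y-a*np.sin(kn)+b*np.cos(kn),hh) for a,b in [(-22,-6.5),(22,-6.5),(22,6.5),(-22,6.5)]],(255,255,0))\n        cv2.imwrite(f",1)
s=s.replace("        poly([face(s0+a,stop_y+24+d,h) for a,d,h in B],(255,0,255)) if (B:=globals().get('BB')) else 0\n","")
s=s.replace('a[3],a[4],','a[3],a[4],',1).replace('"side":(155,115,165,120)}','"side":(155,115,165,120)},kn=a[5]')
open('ov.py','w').write(s)
E
python3 ov.py o2 624.8 117.9 .2534 -45 0 0
```

```text
(no output)
```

View pics/o2_side.png

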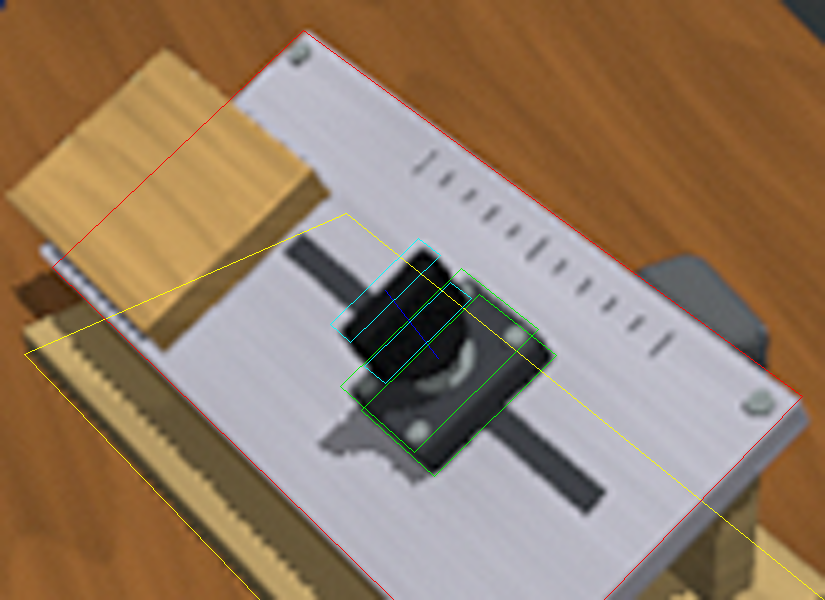

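View pics/o2_scene.png

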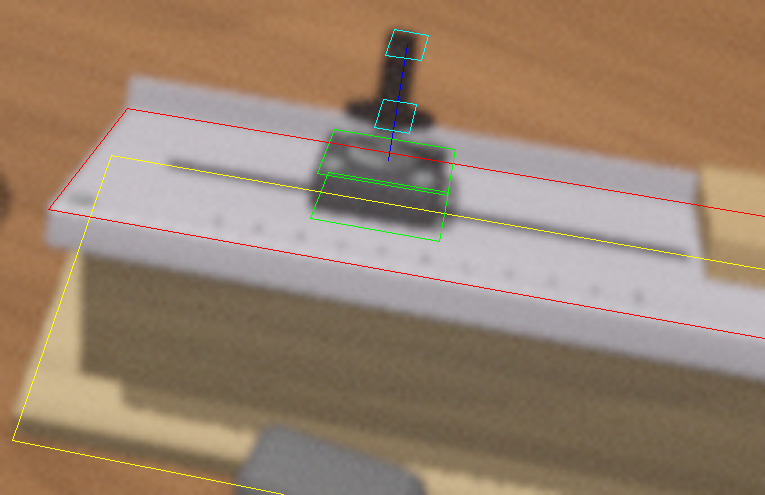

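```bash
cat > plan.py <<'E'
from h import *
from cell import robot
from scipy.spatial.transform import Rotation as R
import sys
J=[624.8,117.9,.2534]
def world(P,J=J): return Rz(J[2])@np.array(P)+[J[0],J[1],0]
def toolR(kn=0,J=J):
    M=Rz(J[2]); x=-(M@n); z=M@np.array([0,1,0])
    # clockwise looking down = +rotation about tool x
    r=np.c_[x,np.cross(z,x),z]
    return r@R.from_rotvec([kn,0,0]).as_matrix()
def plan(target,RT,rows,clos=0,tcp=None):
    s=robot.sense(); p=s["tool_pos"]/1000; r=R.from_matrix(s["eef_rot"]); t=np.array(target)/1000
    rv=(r.inv()*R.from_matrix(RT)).as_rotvec(); d=(t-p)/rows
    print("q",s["qpos"].round(2),"t",s["time_s"],"p",s["tool_pos"].round(1),"gap",round(s["finger_gap"],1),"F",s["contact_force"].round(1))
    print("dist",np.linalg.norm(t-p)*1000,"rot deg",np.degrees(np.linalg.norm(rv)))
    for i in range(rows):
        rr=r*R.from_rotvec(rv*i/rows)
        print([float(v) for v in (rr.inv().apply(d)).round(4)]+[float(v) for v in (rv/rows).round(4)]+[clos])
if __name__=="__main__":
    # s y h kn rows clos ; grasp point 2mm behind TCP
    s,y,h,kn,rows,cl=map(float,sys.argv[1:7])
    plan(world(face(s,y,h)),toolR(kn),int(rows),cl)
E
python3 plan.py 0 -46 170 0 20 0; python3 -c "
from plan import *
print(world(face(0,-46,56)),world(face(0,-46,170)),toolR())"
```

```text
q [ 1.22  0.48  1.6  -0.    1.07 -0.05] t 0.15 p [197.4 619.  227.7] gap 85.3 F [-0.  -0.   0.4]
dist 672.9982291939202 rot deg 41.18839671085183
[-0.0001, -0.026, -0.0213, -0.0276, -0.0064, -0.0221, 0.0]
[0.0003, -0.0254, -0.022, -0.0276, -0.0064, -0.0221, 0.0]
[0.0007, -0.0248, -0.0227, -0.0276, -0.0064, -0.0221, 0.0]
[0.0011, -0.0242, -0.0234, -0.0276, -0.0064, -0.0221, 0.0]
[0.0015, -0.0235, -0.0241, -0.0276, -0.0064, -0.0221, 0.0]
[0.0018, -0.0228, -0.0247, -0.0276, -0.0064, -0.0221, 0.0]
[0.0022, -0.022, -0.0253, -0.0276, -0.0064, -0.0221, 0.0]
[0.0025, -0.0213, -0.026, -0.0276, -0.0064, -0.0221, 0.0]
[0.0028, -0.0205, -0.0265, -0.0276, -0.0064, -0.0221, 0.0]
[0.003, -0.0197, -0.0271, -0.0276, -0.0064, -0.0221, 0.0]
[0.0033, -0.0189, -0.0277, -0.0276, -0.0064, -0.0221, 0.0]
[0.0035, -0.018, -0.0282, -0.0276, -0.0064, -0.0221, 0.0]
[0.0037, -0.0171, -0.0287, -0.0276, -0.0064, -0.0221, 0.0]
[0.0039, -0.0163, -0.0292, -0.0276, -0.0064, -0.0221, 0.0]
[0.0041, -0.0154, -0.0297, -0.0276, -0.0064, -0.0221, 0.0]
[0.0042, -0.0144, -0.0301, -0.0276, -0.0064, -0.0221, 0.0]
[0.0043, -0.0135, -0.0305, -0.0276, -0.0064, -0.0221, 0.0]
[0.0044, -0.0126, -0.0309, -0.0276, -0.0064, -0.0221, 0.0]
[0.0045, -0.0116, -0.0313, -0.0276, -0.0064, -0.0221, 0.0]
[0.0045, -0.0106, -0.0316, -0.0276, -0.0064, -0.0221, 0.0]
[612.56721921  67.21467785 128.33246659] [564.18880563  54.68627681 230.79498787] [[ 0.42437205 -0.87009164 -0.25069683]
 [ 0.10989825 -0.22532481  0.96806565]
 [-0.89879405 -0.43837115  0.        ]]
```

Call:
{"api": "servo_tool", "payload": {"motion": [[-0.03,-0.01,-0.01,-0.027,-0.006,-0.022,0],[-0.03,-0.025,-0.022,-0.027,-0.006,-0.022,0],[-0.01,-0.025,-0.022,-0.027,-0.006,-0.022,0],[0.001,-0.025,-0.023,-0.027,-0.006,-0.022,0],[0.001,-0.024,-0.024,-0.027,-0.006,-0.022,0]]}}

```text
time_s: 0.57
tool_pos: [277.1, 494.3, 299.8]
eef_rot: [[0.115, -0.98, 0.162], [-0.001, 0.163, 0.987], [-0.993, -0.114, 0.018]]
contact_force: [1.0, 0.3, -0.8]
finger_gap: 85.6
```

Call:
{"api": "servo_tool", "payload": {"motion": [[0.002,-0.024,-0.025,-0.027,-0.006,-0.022,0],[0.002,-0.023,-0.025,-0.027,-0.006,-0.022,0],[0.002,-0.022,-0.026,-0.027,-0.006,-0.022,0],[0.003,-0.021,-0.027,-0.027,-0.006,-0.022,0],[0.003,-0.02,-0.027,-0.027,-0.006,-0.022,0]]}}

```text
time_s: 0.98
tool_pos: [376.3, 346.2, 303.2]
eef_rot: [[0.232, -0.973, 0.015], [0.02, 0.02, 1.0], [-0.972, -0.232, 0.024]]
contact_force: [-0.2, 0.1, 0.2]
finger_gap: 85.7
```

```bash
python3 plan.py 0 -46 170 0 14 0
```

```text
q [ 0.8   0.12  1.96 -0.2   0.9  -0.65] t 0.9833 p [376.3 346.2 303.2] gap 85.7 F [-0.2  0.1  0.2]
dist 354.2900124872056 rot deg 19.793411233481642
[0.0077, -0.0123, -0.0207, -0.0187, -0.0049, -0.0154, 0.0]
[0.0078, -0.0118, -0.021, -0.0187, -0.0049, -0.0154, 0.0]
[0.0079, -0.0113, -0.0212, -0.0187, -0.0049, -0.0154, 0.0]
[0.008, -0.0107, -0.0215, -0.0187, -0.0049, -0.0154, 0.0]
[0.008, -0.0102, -0.0217, -0.0187, -0.0049, -0.0154, 0.0]
[0.0081, -0.0097, -0.022, -0.0187, -0.0049, -0.0154, 0.0]
[0.0081, -0.0091, -0.0222, -0.0187, -0.0049, -0.0154, 0.0]
[0.0081, -0.0086, -0.0224, -0.0187, -0.0049, -0.0154, 0.0]
[0.0081, -0.0081, -0.0226, -0.0187, -0.0049, -0.0154, 0.0]
[0.0082, -0.0075, -0.0228, -0.0187, -0.0049, -0.0154, 0.0]
[0.0082, -0.007, -0.0229, -0.0187, -0.0049, -0.0154, 0.0]
[0.0081, -0.0064, -0.0231, -0.0187, -0.0049, -0.0154, 0.0]
[0.0081, -0.0058, -0.0232, -0.0187, -0.0049, -0.0154, 0.0]
[0.0081, -0.0053, -0.0234, -0.0187, -0.0049, -0.0154, 0.0]
```

Call:
{"api": "servo_tool", "payload": {"motion": [[0.004,-0.017,-0.029,-0.026,-0.007,-0.021,0],[0.004,-0.017,-0.029,-0.026,-0.007,-0.021,0],[0.008,-0.016,-0.03,-0.026,-0.007,-0.021,0],[0.011,-0.015,-0.031,-0.026,-0.007,-0.021,0],[0.011,-0.014,-0.031,-0.026,-0.007,-0.021,0]]}}

```text
time_s: 1.4
tool_pos: [472.4, 193.4, 286.6]
eef_rot: [[0.34, -0.932, -0.128], [0.062, -0.114, 0.992], [-0.938, -0.345, 0.019]]
contact_force: [1.0, 1.4, -0.7]
finger_gap: 85.4
```

Call:
{"api": "servo_tool", "payload": {"motion": [[0.011,-0.012,-0.031,-0.026,-0.007,-0.021,0],[0.011,-0.011,-0.031,-0.026,-0.007,-0.021,0],[0.011,-0.01,-0.032,-0.026,-0.007,-0.021,0]]}}

```text
time_s: 1.65
tool_pos: [529.0, 106.0, 267.5]
eef_rot: [[0.397, -0.894, -0.207], [0.09, -0.187, 0.978], [-0.913, -0.407, 0.006]]
contact_force: [-0.0, 0.5, -0.0]
finger_gap: 85.5
```

```bash
python3 plan.py 0 -46 150 0 4 0; python3 -c "
from cell import robot;import cv2
c=robot.read_camera('wrist'); cv2.imwrite('pics/w1.png',c['img'][:,:,::-1]); print(c['rvec'].ravel(),c['tvec'].ravel())"
```

```text
q [ 0.11  0.1   2.15  0.1   0.49 -1.75] t 1.65 p [529.  106.  267.5] gap 85.5 F [-0.   0.5 -0. ]
dist 85.48208513450683 rot deg 3.250618787839399
[0.0157, -0.0019, -0.0144, -0.0108, -0.0033, -0.0085, 0.0]
[0.0157, -0.0016, -0.0144, -0.0108, -0.0033, -0.0085, 0.0]
[0.0157, -0.0013, -0.0145, -0.0108, -0.0033, -0.0085, 0.0]
[0.0156, -0.001, -0.0146, -0.0108, -0.0033, -0.0085, 0.0]
[-1.61571653 -1.98721151 -0.79100083] [   2.9034498  -544.9944842    -7.77021607]
```

View pics/w1.png

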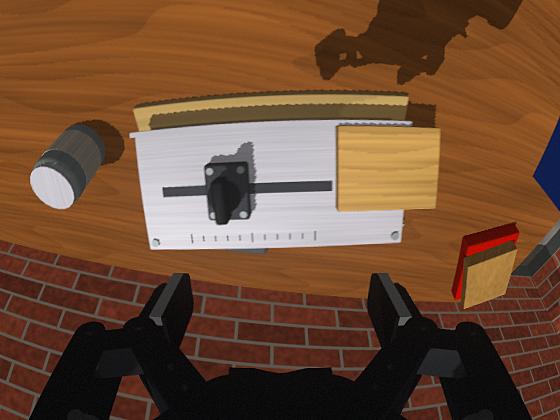

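```bash
python3 -c "
import cv2
a=cv2.imread('pics/w1.png')[85:265,120:450]; cv2.imwrite('pics/w1b.png',cv2.resize(a,None,fx=2.4,fy=2.4,interpolation=cv2.INTER_CUBIC)[:, :800])
a=cv2.imread('pics/w1.png')[145:245,180:280]; cv2.imwrite('pics/w1c.png',cv2.resize(a,None,fx=6,fy=6,interpolation=cv2.INTER_CUBIC))"
```

```text
(no output)
```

View pics/w1b.png

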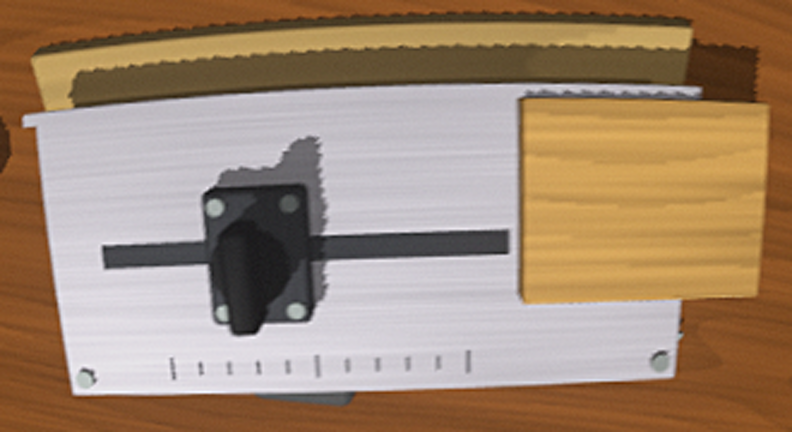

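View pics/w1c.png

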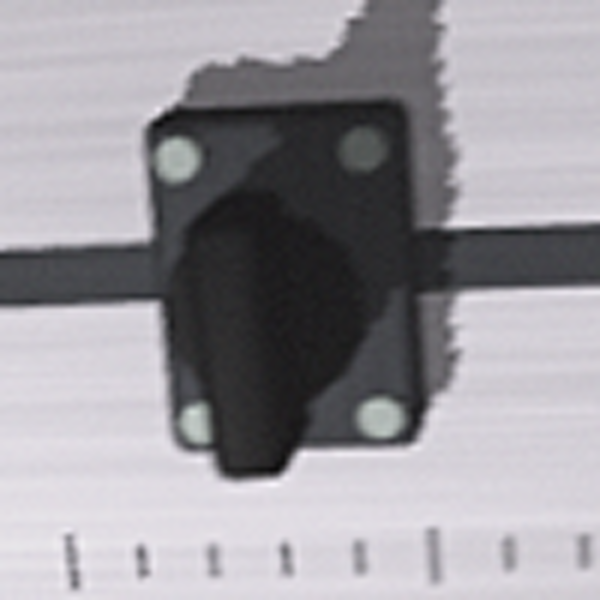

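```bash
cat > fit2.py <<'E'
from h import *
Kw=np.array([[325.19226210127806,0,279.9067056950622],[0,325.19226210127806,211.34752030409646],[0,0,1]])
rw=np.array([-1.61571653,-1.98721151,-0.79100083]);tw=np.array([2.9034498,-544.9944842,-7.77021607])
def pr(c,P):
    if c!="w": return proj(c,P)[0]
    return cv2.fisheye.projectPoints(np.array(P,float).reshape(1,1,3),rw,tw,Kw,np.zeros(4))[0].ravel()
S=lambda u,v:(260+u/3.2,180+v/3.2); D=lambda u,v:(150+u/3.3,110+v/3.3); D5=lambda u,v:(155+u/5-.4,115+v/5-.4); S45=lambda u,v:(262+u/4.5-.4,180+v/4.5-.4)
B=lambda u,v:(120+u/2.4-.3,85+v/2.4-.3); C=lambda u,v:(180+u/6-.4,145+v/6-.4)
jig=[("side",(-85,-170,0),D(333,556)),("side",(85,-170,0),D(566,418)),("side",(-85,170,0),D(34,247)),
("scene",(85,170,0),S(665,435)),("scene",(85,-170,0),S(17,305)),
("side",face(75,-160,0),D5(800,400)),("side",face(75,160,0),D5(305,30)),
("scene",face(75,160,0),S(697,265)),("scene",face(75,-160,0),S(42,150)),
("w",face(75,-160,0),B(72,394)),("w",face(75,160,0),B(676,378))]
stop=[("w",-32,-24,18,C(148,118)),("w",-32,24,18,C(408,98)),("w",32,24,18,C(415,440)),("w",32,-24,18,C(178,447)),
("w",22,0,64,C(253,475)),("w",-22,0,64,C(232,200)),
("side",-32,-24,0,D5(435,473)),("side",32,-24,0,D5(555,350)),
("side",-22,6.5,64,D5(345,330)),("side",22,6.5,64,D5(425,250)),
("scene",22,0,64,S45(401,35))]
bd=[("w",47.5,0,18,B(522,301)),("w",-47.5,0,18,B(522,98)),("side",47.5,0,18,D5(315,172)),("side",-47.5,0,0,D5(163,350)),("side",47.5,0,0,D5(329,193)),("scene",47.5,0,18,S45(703,240)),("scene",47.5,0,0,S45(708,277))]
def res(p):
    W=lambda P:Rz(p[2])@np.array(P)+[p[0],p[1],0]
    r=[pr(c,W(P))-o for c,P,o in jig]
    r+=[pr(c,W(face(p[3]+a,p[4]+b,h)))-o for c,a,b,h,o in stop]
    r+=[pr(c,W(face(p[5]+a,p[6]+b,h)))-o for c,a,b,h,o in bd]
    return np.concatenate(r)
b=least_squares(res,[624,118,.253,0,-46,0,80],loss="soft_l1",x_scale=[1,1,.01,1,1,1,1])
print(b.x.round(3),b.cost,"travel",b.x[6]-24-b.x[4]); print(res(b.x).reshape(-1,2).round(1).tolist())
E
python3 fit2.py
```

```text
[ 6.24290e+02  1.18288e+02  2.48000e-01 -1.51800e+00 -4.71450e+01
 -2.16330e+01  7.31350e+01] 26.306705292077833 travel 96.28028374063842
[[-0.8, 2.6], [-0.3, 0.0], [-0.9, 0.2], [-2.1, 1.9], [-0.9, 1.5], [-0.2, -0.5], [-0.3, -0.2], [0.2, 0.3], [-0.6, -1.3], [0.6, 0.9], [0.4, -0.1], [-0.5, -0.8], [-0.2, 0.2], [2.3, 0.2], [-0.1, 0.4], [-0.0, 0.2], [-0.6, 2.0], [-0.6, 1.8], [-0.1, 2.2], [-3.5, 0.0], [-1.7, -1.3], [-0.4, 4.4], [0.2, 1.2], [0.1, -0.6], [-0.6, -0.6], [0.2, 1.2], [0.6, 0.4], [1.6, -1.1], [-1.7, 1.0]]
```

```bash
sed -i 's/^J=.*/J=[624.3,118.3,.248]/' plan.py; python3 plan.py -1 -47 57 0 8 0
```

```text
q [ 0.1   0.1   2.14  0.11  0.48 -1.77] t 1.7 p [531.  102.4 266.5] gap 85.7 F [ 2.2 -0.8 -2. ]
dist 163.16539030883422 rot deg 2.6731848187683735
[0.0193, -0.001, -0.0066, -0.0038, -0.0015, -0.0042, 0.0]
[0.0193, -0.0009, -0.0066, -0.0038, -0.0015, -0.0042, 0.0]
[0.0193, -0.0008, -0.0066, -0.0038, -0.0015, -0.0042, 0.0]
[0.0193, -0.0007, -0.0067, -0.0038, -0.0015, -0.0042, 0.0]
[0.0193, -0.0006, -0.0067, -0.0038, -0.0015, -0.0042, 0.0]
[0.0193, -0.0005, -0.0067, -0.0038, -0.0015, -0.0042, 0.0]
[0.0192, -0.0004, -0.0068, -0.0038, -0.0015, -0.0042, 0.0]
[0.0192, -0.0003, -0.0068, -0.0038, -0.0015, -0.0042, 0.0]
```

Go laterally first, then down.

Call:
{"api": "servo_tool", "payload": {"motion": [[0.015,-0.002,-0.018,-0.008,-0.003,-0.009,0],[0.018,-0.002,-0.018,-0.008,-0.003,-0.009,0],[0.02,-0.001,-0.016,-0.008,-0.003,-0.009,0],[0.02,0,0,-0.004,-0.002,-0.004,0],[0,0,0,0,0,0,0]]}}

```text
time_s: 2.12
tool_pos: [580.3, 51.3, 200.7]
eef_rot: [[0.428, -0.872, -0.235], [0.102, -0.212, 0.972], [-0.898, -0.44, -0.002]]
contact_force: [-1.5, 0.8, -1.0]
finger_gap: 85.1
```

```bash
python3 plan.py -1 -47 57 0 4 0;  python3 -c "
from cell import robot;import cv2
c=robot.read_camera('wrist'); cv2.imwrite('pics/w2.png',c['img'][:,:,::-1]); print(c['rvec'].ravel(),c['tvec'].ravel())"
```

```text
q [-0.04  0.26  2.17  0.42  0.3  -2.22] t 2.1167 p [580.3  51.3 200.7] gap 85.1 F [-1.5  0.8 -1. ]
dist 79.51167910578124 rot deg 0.6134072538983141
[0.0198, 0.0005, 0.0019, -0.0021, -0.0017, 0.0005, 0.0]
[0.0198, 0.0004, 0.0019, -0.0021, -0.0017, 0.0005, 0.0]
[0.0198, 0.0004, 0.0018, -0.0021, -0.0017, 0.0005, 0.0]
[0.0198, 0.0004, 0.0018, -0.0021, -0.0017, 0.0005, 0.0]
[-1.56382078 -1.98884699 -0.82534737] [  86.05345383 -516.71518548 -101.73672994]
```

View pics/w2.png

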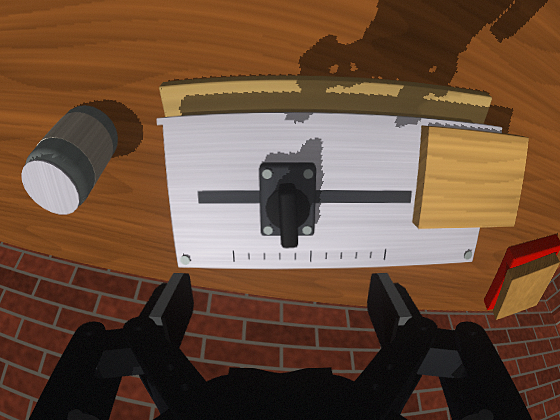

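```bash
cat > kin.py <<'E'
import numpy as np
from scipy.spatial.transform import Rotation as R
from scipy.optimize import least_squares
def fk(q,L):
    a1,d1,l1,l2,a3,l3=L
    r1=R.from_euler('z',q[0]); 
    A=r1*R.from_euler('y',q[1]); Bm=r1*R.from_euler('y',q[1]+q[2])
    w=r1.apply([a1,0,d1])+A.apply([0,0,l1])+Bm.apply([a3,0,l2])
    T=Bm*R.from_euler('ZYZ',[q[3],q[4],q[5]])
    return w+T.apply([0,0,l3]),T
E
python3 - <<'E'
from kin import *
from cell import robot
s=robot.sense()
D=[([1.21538637,.480710389,1.59674177,0,1.06507774,-.0466],[197.428,618.959,227.7]),([.8,.12,1.96,-.2,.9,-.65],[376.3,346.2,303.2]),([.11,.1,2.15,.1,.49,-1.75],[529,106,267.5]),([.1,.1,2.14,.11,.48,-1.77],[531,102.4,266.5]),(s["qpos"],s["tool_pos"])]
f=lambda L:np.concatenate([fk(q,L)[0]-p for q,p in D])
b=least_squares(f,[0,400,400,400,0,200]);print(b.x,b.fun.round(1))
_,T=fk(s["qpos"],b.x);print(T.as_matrix().round(3));print(s["eef_rot"].round(3),s["qpos"].round(3))
E
```

```text
[-27.173739   372.59656776 613.56954084 479.99321046  53.9302977
 408.94054088] [ 28.6  -9.9  -0.1  23.3 -26.1  -0.6  -0.2 -28.3  -3.5   9.4 -27.3   4.3
  -2.5 -26.2  -0.1]
[[ 0.236 -0.872  0.428]
 [-0.972 -0.213  0.102]
 [ 0.002 -0.44  -0.898]]
[[ 0.428 -0.872 -0.236]
 [ 0.102 -0.213  0.972]
 [-0.898 -0.44  -0.002]] [-0.04   0.256  2.169  0.414  0.3   -2.221]
```

```bash
cat > kin2.py <<'E'
from plan import *
import kin
s=robot.sense()
D=[([1.21538637,.480710389,1.59674177,0,1.06507774,-.0466],[197.428,618.959,227.7]),([.8,.12,1.96,-.2,.9,-.65],[376.3,346.2,303.2]),([.11,.1,2.15,.1,.49,-1.75],[529,106,267.5]),([.1,.1,2.14,.11,.48,-1.77],[531,102.4,266.5]),(s["qpos"],s["tool_pos"])]
def fk(q,L):
    p,T=kin.fk(q,L[:6]); return p+R.from_euler('z',q[0]).apply([0,L[6],0]),T
wt=[5,1,1,1,5]
f=lambda L:np.concatenate([w*(fk(q,L)[0]-p) for w,(q,p) in zip(wt,D)]+[0.01*(L-[0,400,600,500,50,300,0])])
b=least_squares(f,[0,400,600,500,50,300,20]);L=b.x
print(L.round(1),b.fun.round(1))
def ik(p,RT,q0):
    def g(q):
        P,T=fk(q,L); M=T.as_matrix(); M=np.c_[M[:,2],M[:,1],-M[:,0]]
        return np.r_[(P-p)/300,(R.from_matrix(RT).inv()*R.from_matrix(M)).as_rotvec()]
    r=least_squares(g,q0,xtol=1e-12,ftol=1e-12); return r.x,r.cost
q=s["qpos"]
for h,y,k in [(120,-47,0),(100,-47,0),(80,-47,0),(57,-47,0),(57,-20,0),(57,0,0),(57,25,0),(57,49,0),(45,49,0),(45,49,.3),(43,49,.7),(43,49,1.1),(43,49,1.4),(43,49,1.5),(120,49,1.4)]:
    q,c=ik(world(face(-1,y,h)),toolR(k),q); print(h,y,k,q.round(2),"%.1e"%c)
E
python3 kin2.py
```

```text
[5.000e-01 3.255e+02 5.946e+02 4.475e+02 3.570e+01 3.764e+02 3.020e+01] [ 0.7  0.1  0.9 -1.7 -1.3 -3.1 -4.2  0.1 -5.1  4.7  0.9  2.3 -0.   0.3
  0.3  0.  -0.7 -0.1 -0.5 -0.1  0.8  0.3]
120 -47 0 [-0.03  0.29  2.17  0.47  0.27 -2.27] 1.1e-20
100 -47 0 [-0.02  0.33  2.17  0.54  0.23 -2.34] 3.3e-19
80 -47 0 [-0.02  0.38  2.17  0.64  0.19 -2.44] 4.2e-18
57 -47 0 [-0.01  0.43  2.16  0.79  0.16 -2.59] 1.9e-29
57 -20 0 [ 0.05  0.42  2.17  0.71  0.13 -2.46] 2.6e-30
57 0 0 [ 0.09  0.42  2.18  0.62  0.12 -2.33] 2.3e-30
57 25 0 [ 0.15  0.42  2.18  0.45  0.1  -2.1 ] 4.1e-28
57 49 0 [ 0.2   0.42  2.18  0.22  0.09 -1.83] 9.4e-28
45 49 0 [ 0.2   0.44  2.18  0.28  0.07 -1.89] 7.6e-19
45 49 0.3 [ 0.2   0.44  2.18  0.28  0.07 -1.59] 9.8e-18
43 49 0.7 [ 0.2   0.45  2.18  0.29  0.07 -1.2 ] 2.6e-29
43 49 1.1 [ 0.2   0.45  2.18  0.29  0.07 -0.8 ] 1.8e-17
43 49 1.4 [ 0.2   0.45  2.18  0.29  0.07 -0.5 ] 3.7e-18
43 49 1.5 [ 0.2   0.45  2.18  0.29  0.07 -0.4 ] 2.6e-20
120 49 1.4 [ 0.2   0.28  2.19  0.1   0.22 -0.31] 9.0e-27
```

```bash
cat >> plan.py <<'E'
E
python3 - <<'E'
s=open('plan.py').read()
s=s.replace('def plan(','''def RTd(k=0,delta=10,J=J):
    M=Rz(J[2]); nw=M@n; yw=M@np.array([0,1,0])
    r0=R.from_rotvec(yw*np.radians(delta))*R.from_matrix(toolR(0,J))
    return (R.from_rotvec(-k*nw)*r0).as_matrix()
def plan(''')
s=s.replace("plan(world(face(s,y,h)),toolR(kn),","plan(world(face(s,y,h)),RTd(kn,float(sys.argv[7]) if len(sys.argv)>7 else 10),")
open('plan.py','w').write(s)
s=open('kin2.py').read()
i=s.index("for h,y,k")
s=s[:i]+'''if __name__=="__main__":
  q00=q
  for d in (8,12,15):
    print("delta",d); q=q00; print((RTd(0,d)[:,0]).round(2))
    for h,y,k in [(120,-47,0),(57,-47,0),(57,0,0),(57,49,0),(43,49,0),(43,49,.3),(43,49,.7),(43,49,1.1),(43,49,1.4),(43,49,1.5),(80,49,1.4)]:
      q,c=ik(world(face(-1,y,h)),RTd(k,d),q); print(h,y,k,q.round(2),"%.1e"%c)
'''
open('kin2.py','w').write(s)
E
python3 kin2.py
```

```text
[5.000e-01 3.255e+02 5.946e+02 4.475e+02 3.570e+01 3.764e+02 3.020e+01] [ 0.7  0.1  0.9 -1.7 -1.3 -3.1 -4.2  0.1 -5.1  4.7  0.9  2.3 -0.   0.3
  0.3  0.  -0.7 -0.1 -0.5 -0.1  0.8  0.3]
delta 8
[ 0.3   0.08 -0.95]
120 -47 0 [ 0.    0.32  2.06  0.17  0.47 -1.96] 2.1e-19
57 -47 0 [ 0.02  0.44  2.05  0.21  0.36 -1.99] 2.2e-31
57 0 0 [ 0.11  0.43  2.06  0.13  0.34 -1.83] 7.9e-18
57 49 0 [ 0.21  0.43  2.06  0.04  0.33 -1.64] 1.7e-18
43 49 0 [ 0.21  0.46  2.06  0.04  0.31 -1.65] 5.2e-29
43 49 0.3 [ 0.18  0.46  2.06  0.21  0.31 -1.54] 8.5e-20
43 49 0.7 [ 0.14  0.46  2.08  0.45  0.29 -1.42] 8.5e-32
43 49 1.1 [ 0.11  0.46  2.12  0.74  0.26 -1.33] 3.1e-29
43 49 1.4 [ 0.09  0.46  2.15  1.01  0.24 -1.32] 7.0e-18
43 49 1.5 [ 0.09  0.46  2.16  1.11  0.23 -1.32] 4.2e-24
80 49 1.4 [ 0.09  0.38  2.16  0.81  0.28 -1.12] 2.7e-24
delta 12
[ 0.23  0.06 -0.97]
120 -47 0 [ 0.01  0.34  2.    0.1   0.57 -1.89] 7.4e-25
57 -47 0 [ 0.03  0.46  1.99  0.12  0.46 -1.89] 2.1e-19
57 0 0 [ 0.12  0.45  2.    0.07  0.45 -1.77] 8.4e-20
57 49 0 [ 0.21  0.45  2.    0.02  0.45 -1.63] 1.2e-20
43 49 0 [ 0.21  0.48  2.    0.02
[... 294 characters left out ...]
2.1e-23
80 49 1.4 [ 0.03  0.39  2.14  0.9   0.37 -1.25] 6.6e-28
delta 15
[ 0.18  0.05 -0.98]
120 -47 0 [ 0.02  0.36  1.95  0.07  0.65 -1.85] 1.3e-23
57 -47 0 [ 0.03  0.47  1.94  0.08  0.54 -1.85] 7.3e-20
57 0 0 [ 0.12  0.46  1.95  0.05  0.53 -1.74] 4.7e-21
57 49 0 [ 0.21  0.46  1.95  0.01  0.53 -1.62] 6.9e-22
43 49 0 [ 0.21  0.49  1.95  0.01  0.51 -1.62] 2.0e-30
43 49 0.3 [ 0.16  0.49  1.96  0.2   0.51 -1.54] 3.9e-19
43 49 0.7 [ 0.09  0.49  2.    0.46  0.48 -1.45] 9.0e-31
43 49 1.1 [ 0.03  0.48  2.06  0.77  0.43 -1.42] 7.8e-29
43 49 1.4 [ 0.    0.48  2.12  1.06  0.4  -1.44] 3.2e-31
43 49 1.5 [-0.    0.48  2.14  1.17  0.39 -1.45] 3.5e-23
80 49 1.4 [-0.    0.41  2.13  0.94  0.44 -1.31] 1.6e-29
```

```bash
python3 plan.py -1 -47 100 0 3 0 8;
```

```text
q [-0.04  0.26  2.17  0.41  0.3  -2.22] t 2.1667 p [580.1  51.6 201.9] gap 85.2 F [-0.2 -1.   0.4]
dist 38.047959473516585 rot deg 8.147941665107886
[0.0124, 0.0007, 0.0023, -0.0028, -0.002, 0.0473, 0.0]
[0.0125, 0.0001, 0.0023, -0.0028, -0.002, 0.0473, 0.0]
[0.0125, -0.0005, 0.0023, -0.0028, -0.002, 0.0473, 0.0]
```

Call:
{"api": "servo_tool", "payload": {"motion": [[0.012,0.001,0.002,-0.003,-0.002,0.047,0],[0.012,0,0.002,-0.003,-0.002,0.047,0],[0.012,0,0.002,-0.003,-0.002,0.047,0],[0,0,0,0,0,0,0]]}}

```text
time_s: 2.5
tool_pos: [589.9, 60.8, 171.1]
eef_rot: [[0.295, -0.924, -0.244], [0.071, -0.234, 0.97], [-0.953, -0.304, -0.003]]
contact_force: [-0.3, 0.0, -0.7]
finger_gap: 85.5
```

```bash
python3 plan.py -1 -47 58 0 3 0 8;
```

```text
q [ 0.01  0.35  2.05  0.16  0.44 -1.95] t 2.5 p [589.9  60.8 171.1] gap 85.5 F [-0.3  0.  -0.7]
dist 46.4702501493895 rot deg 0.3754231590441577
[0.0153, -0.0025, 0.0002, -0.0001, -0.0011, -0.0019, 0.0]
[0.0153, -0.0025, 0.0001, -0.0001, -0.0011, -0.0019, 0.0]
[0.0153, -0.0025, 0.0001, -0.0001, -0.0011, -0.0019, 0.0]
```

Call:
{"api": "servo_tool", "payload": {"motion": [[0.015,-0.002,0,0,-0.001,-0.002,0],[0.015,-0.002,0,0,-0.001,-0.002,0],[0.015,-0.002,0,0,-0.001,-0.002,0],[0.002,-0.001,0,0,0,0,0]]}}

```text
time_s: 2.83
tool_pos: [611.2, 68.2, 133.6]
eef_rot: [[0.308, -0.918, -0.248], [0.076, -0.236, 0.969], [-0.948, -0.317, -0.003]]
contact_force: [-1.1, -0.5, 0.1]
finger_gap: 85.5
```

```bash
python3 plan.py -1 -47 58 0 1 0 8; python3 -c "
from cell import robot;import cv2
for n in ('wrist','side'):
  c=robot.read_camera(n); cv2.imwrite('pics/%s3.png'%n,c['img'][:,:,::-1])
a=cv2.imread('pics/side3.png')[110:270,130:340]; cv2.imwrite('pics/side3b.png',cv2.resize(a,None,fx=3.7,fy=3.7,interpolation=cv2.INTER_CUBIC))"
```

```text
q [ 0.02  0.43  2.05  0.21  0.35 -1.99] t 2.8333 p [611.2  68.2 133.6] gap 85.5 F [-1.1 -0.5  0.1]
dist 4.475949507405989 rot deg 0.5413347706810365
[0.0033, 0.0025, -0.0016, 0.0035, -0.0015, 0.0086, 0.0]
```

View pics/wrist3.png

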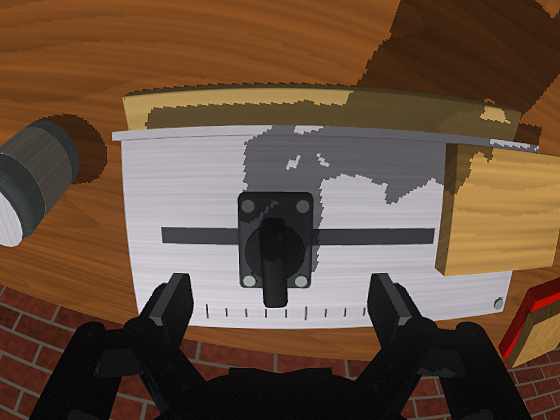

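View pics/side3b.png

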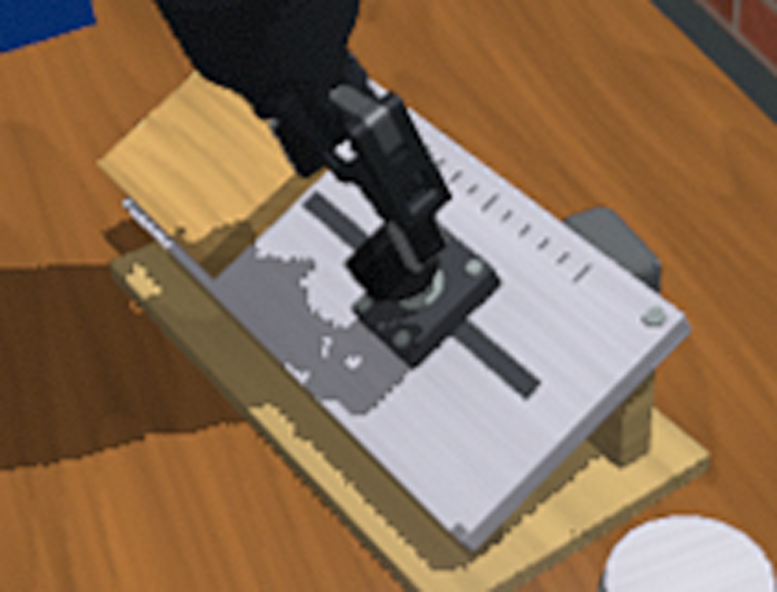

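```bash
python3 - <<'E'
from plan import *
c=robot.read_camera('wrist');s=robot.sense()
f=lambda P:cv2.fisheye.projectPoints(np.array(P,float).reshape(1,-1,3),np.array(c['rvec'],float),np.array(c['tvec'],float),np.array(c['mtx'],float),np.zeros(4))[0].reshape(-1,2).round(1).tolist()
p=s['tool_pos'];r=s['eef_rot']
print("tcp,tip,grasp",f([p,p+17*r[:,0],p-2*r[:,0]]))
for s0,y in [(-1,-47),(0,-47),(-1,-50)]:
  print([f(world(face(s0+a,y,h))) for a in (-22,0,22) for h in (36,64)])
E
```

```text
tcp,tip,grasp [[277.9, 273.6], [278.0, 258.5], [277.9, 275.5]]
[[[275.9, 213.9]], [[275.2, 225.8]], [[275.9, 250.5]], [[275.2, 268.0]], [[275.9, 284.6]], [[275.3, 306.2]]]
[[[275.9, 215.6]], [[275.2, 227.8]], [[275.9, 252.1]], [[275.2, 269.8]], [[275.9, 286.1]], [[275.3, 307.9]]]
[[[270.7, 213.9]], [[269.0, 225.8]], [[270.8, 250.5]], [[269.3, 268.0]], [[271.0, 284.6]], [[269.6, 306.2]]]
```

Call:
{"api": "servo_tool", "payload": {"motion": [[0.003,0.002,-0.003,0.003,-0.001,0.008,0],[0,0,0,0,0,0,0.5],[0,0,0,0,0,0,1],[0,0,0,0,0,0,1],[0,0,0,0,0,0,1]], "newtons": 50}}

```text
time_s: 3.4
tool_pos: [611.3, 64.2, 135.6]
eef_rot: [[0.305, -0.92, -0.245], [0.075, -0.233, 0.969], [-0.949, -0.314, -0.002]]
contact_force: [0.1, -0.1, 0.2]
finger_gap: 39.1
```

Call:
{"api": "servo_tool", "payload": {"motion": [[0,0,0,0,0,0,1],[0,0,0,0,0,0,1],[0,0,0,0,0,0,1]]}}

```text
time_s: 3.65
tool_pos: [611.2, 64.1, 136.0]
eef_rot: [[0.305, -0.92, -0.245], [0.075, -0.233, 0.97], [-0.949, -0.314, -0.002]]
contact_force: [-0.1, -0.9, -0.3]
finger_gap: 0.9
```

```bash
python3 plan.py -1 -47 58 0 1 0 8; python3 -c "
from cell import robot;import cv2
for n in ('wrist','side'):
  c=robot.read_camera(n); cv2.imwrite('pics/%s4.png'%n,c['img'][:,:,::-1])
a=cv2.imread('pics/side4.png')[110:270,130:340]; cv2.imwrite('pics/side4b.png',cv2.resize(a,None,fx=3.7,fy=3.7,interpolation=cv2.INTER_CUBIC))"
```

```text
q [ 0.01  0.43  2.05  0.2   0.36 -1.99] t 3.65 p [611.2  64.1 136. ] gap 0.9 F [-0.1 -0.9 -0.3]
dist 6.710445756266169 rot deg 0.32881372873957676
[0.0058, 0.0023, 0.0024, 0.0001, -0.002, 0.0054, 0.0]
```

View pics/wrist4.png

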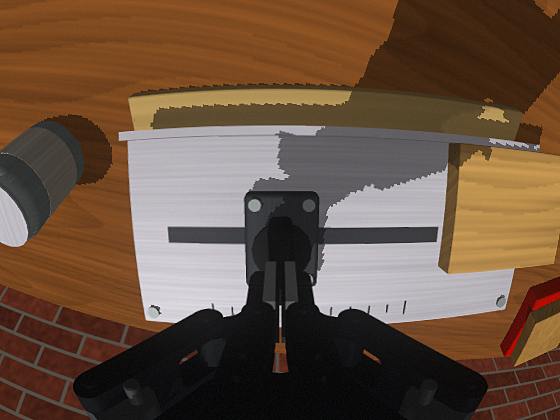

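View pics/side4b.png

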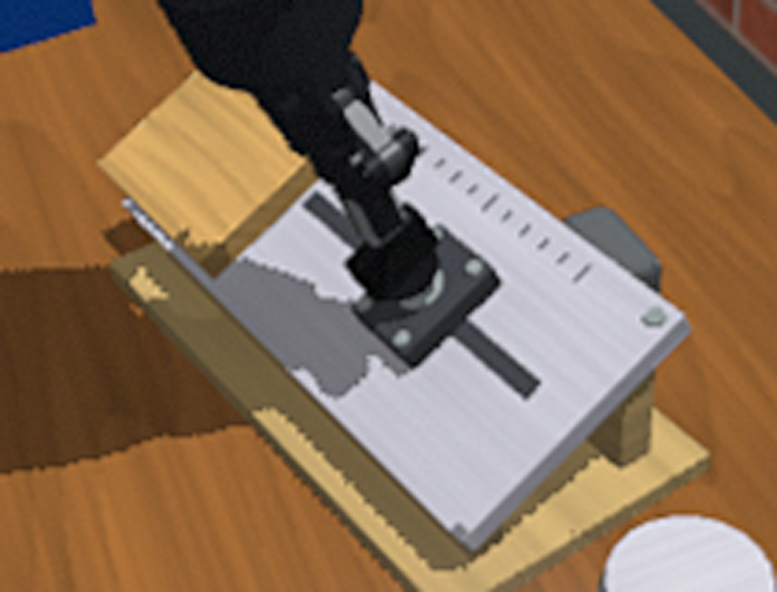

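```bash
python3 - <<'E'
from plan import *
s=robot.sense();p=s['tool_pos'];r=s['eef_rot'];g=lambda c,P:proj(c,[P])[0]
cs=robot.read_camera('scene');cv2.imwrite('pics/scene4.png',cs['img'][:,:,::-1])
t=p+17*r[:,0]
for nm,P in [("tcp",p),("tip",t),("bt",world(face(-1,-47,64))),("bt+22",world(face(21,-47,64))),("bt-22",world(face(-23,-47,64))),("b36",world(face(-1,-47,36)))]:
    a=g("side",P);b=g("scene",P); print(nm,((a-[130,110])*3.7).round(0),((b-[290,170])*5).round(0),P.round(0))
# tip in plate coords
M=Rz(J[2]); 
for q in (p,t):
    l=M.T@(q-[J[0],J[1],0])-[0,0,78]; print("s,y,h",(l@ux).round(1),l[1].round(1),(l@n).round(1))
a=cs['img'][170:270,290:430,::-1]; cv2.imwrite('pics/scene4b.png',cv2.resize(a,None,fx=5,fy=5,interpolation=cv2.INTER_CUBIC))
E
```

```text
tcp [383. 233.] [299.  97.] [611.  64. 136.]
tip [394. 256.] [292. 143.] [616.  65. 120.]
bt [375. 235.] [307.  95.] [608.  66. 135.]
bt+22 [408. 203.] [302. 109.] [627.  70. 145.]
bt-22 [341. 267.] [311.  81.] [589.  61. 125.]
b36 [399. 266.] [294. 174.] [620.  69. 110.]
s,y,h 2.1 -49.4 63.4
s,y,h -0.2 -49.4 46.6
```

View pics/scene4b.png

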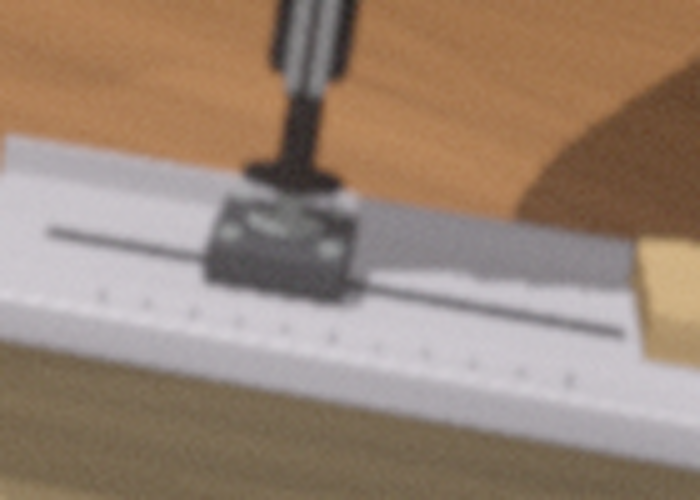

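```bash
python3 -c "
import cv2,numpy as np
g=lambda a:(255*(a/255.)**.45).astype('uint8')
a=cv2.imread('pics/side4.png')[140:215,210:290]; x=cv2.resize(g(a),None,fx=5,fy=5,interpolation=cv2.INTER_CUBIC)
b=cv2.imread('pics/wrist4.png')[180:330,210:350]; y=cv2.resize(g(b),None,fx=2.5,fy=2.5,interpolation=cv2.INTER_CUBIC)
y=np.pad(y,((0,0),(0,0),(0,0)))
cv2.imwrite('pics/cmp4.png',np.hstack([x,y[:375]]))"
```

```text
(no output)
```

View pics/cmp4.png

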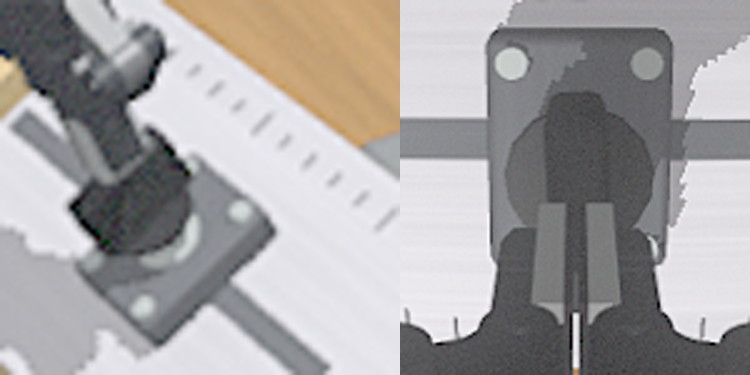

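Call:
{"api": "servo_tool", "payload": {"motion": [[0,0,0,0,0,0,0.4],[0,0,0,0,0,0,0.4],[0,0,0,0,0,0,0.4],[0,0,0,0,0,0,0.4]]}}

```text
time_s: 4.13
tool_pos: [611.2, 64.2, 135.7]
eef_rot: [[0.305, -0.92, -0.245], [0.075, -0.233, 0.97], [-0.949, -0.314, -0.002]]
contact_force: [-0.6, 0.6, 0.9]
finger_gap: 48.6
```

```bash
python3 plan.py -1 -47 50 0 4 0.4 8
```

```text
q [ 0.01  0.43  2.05  0.2   0.36 -1.99] t 4.1333 p [611.2  64.2 135.7] gap 48.6 F [-0.6  0.6  0.9]
dist 13.765190590355983 rot deg 0.30634647330435666
[0.0034, 0.0003, 0.0006, 0.0, -0.0005, 0.0013, 0.4]
[0.0034, 0.0003, 0.0006, 0.0, -0.0005, 0.0013, 0.4]
[0.0034, 0.0003, 0.0006, 0.0, -0.0005, 0.0013, 0.4]
[0.0034, 0.0003, 0.0006, 0.0, -0.0005, 0.0013, 0.4]
```

Call:
{"api": "servo_tool", "payload": {"motion": [[0.005,0,0.001,0,0,0.001,0.4],[0.005,0,0.001,0,0,0.001,0.4],[0.005,0,0.001,0,0,0.001,0.4],[0,0,0,0,0,0,0.4]]}}

```text
time_s: 4.47
tool_pos: [615.5, 68.6, 120.1]
eef_rot: [[0.302, -0.921, -0.245], [0.074, -0.233, 0.97], [-0.95, -0.311, -0.002]]
contact_force: [-0.4, -0.6, -0.8]
finger_gap: 51.1
```

```bash
python3 plan.py -1 -47 50 0 4 0.4 8;  python3 -c "
from cell import robot
import cv2,numpy as np
g=lambda a:(255*(a/255.)**.45).astype('uint8')
I={n:robot.read_camera(n)['img'][:,:,::-1] for n in ('side','wrist','scene')}
a=I['side'][140:215,210:290]; x=cv2.resize(g(a),None,fx=5,fy=5,interpolation=cv2.INTER_CUBIC)
b=I['wrist'][180:330,210:350]; y=cv2.resize(g(b),None,fx=2.5,fy=2.5,interpolation=cv2.INTER_CUBIC)
cv2.imwrite('pics/cmp5.png',np.hstack([x,y[:375]]))
cv2.imwrite('pics/sc5.png',cv2.resize(g(I['scene'][160:240,300:420]),None,fx=5,fy=5,interpolation=cv2.INTER_CUBIC))"
```

```text
q [ 0.02  0.46  2.04  0.21  0.34 -1.98] t 4.4667 p [615.5  68.6 120.1] gap 51.1 F [-0.4 -0.6 -0.8]
dist 3.305901114234837 rot deg 0.16836989340679928
[-0.0007, 0.0003, -0.0002, 0.0, -0.0005, 0.0005, 0.4]
[-0.0007, 0.0003, -0.0002, 0.0, -0.0005, 0.0005, 0.4]
[-0.0007, 0.0003, -0.0002, 0.0, -0.0005, 0.0005, 0.4]
[-0.0007, 0.0003, -0.0002, 0.0, -0.0005, 0.0005, 0.4]
```

View pics/cmp5.png

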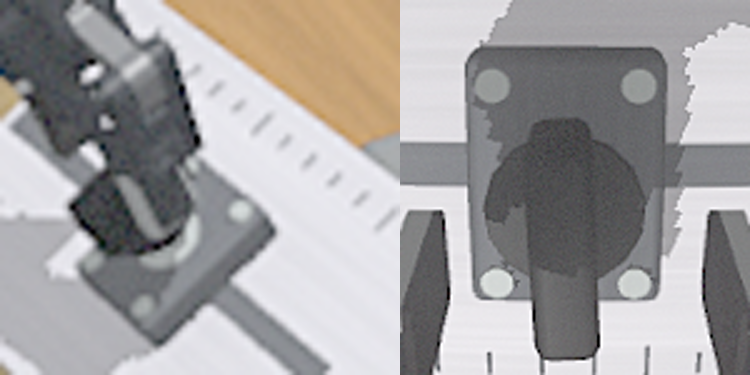

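View pics/sc5.png

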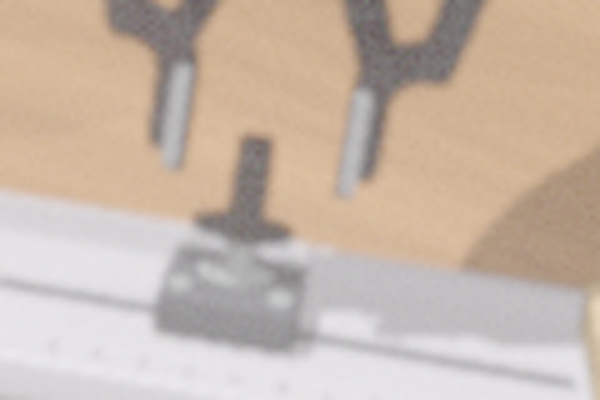

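Call:
{"api": "servo_tool", "payload": {"motion": [[0.001,0,0,0,0,0,0.7],[0.001,0,0,0,0,0,1],[0,0,0,0,0,0,1],[0,0,0,0,0,0,1],[0,0,0,0,0,0,1]], "newtons": 50}}

```text
time_s: 5.03
tool_pos: [616.5, 68.5, 119.6]
eef_rot: [[0.303, -0.921, -0.245], [0.074, -0.233, 0.97], [-0.95, -0.312, -0.002]]
contact_force: [-0.2, 1.2, 0.8]
finger_gap: 11.6
```

```bash
cat > look.py <<'E'
from cell import robot
import cv2,numpy as np,sys
k=sys.argv[1]
g=lambda a:(255*(a/255.)**.5).astype('uint8')
I={n:robot.read_camera(n)['img'][:,:,::-1] for n in ('side','wrist','scene')}
x=cv2.resize(g(I['side'][120:240,180:300]),(400,400),interpolation=cv2.INTER_CUBIC)
y=cv2.resize(g(I['scene'][150:250,310:430]),(400,333),interpolation=cv2.INTER_CUBIC)
y=np.pad(y,((0,67),(0,0),(0,0)))
cv2.imwrite('pics/L%s.png'%k,np.hstack([x,y]))
cv2.imwrite('pics/W%s.png'%k,I['wrist'])
E
python3 look.py 6; python3 plan.py -1 -47 50 0 1 0.4 8
```

```text
q [ 0.02  0.46  2.04  0.21  0.33 -1.99] t 5.1833 p [616.5  68.5 119.6] gap 11.7 F [-1.5  0.1  2.7]
dist 4.243959455426272 rot deg 0.2487131378018835
[-0.0037, 0.0019, -0.0006, 0.0, -0.0024, 0.0036, 0.4]
```

View pics/L6.png

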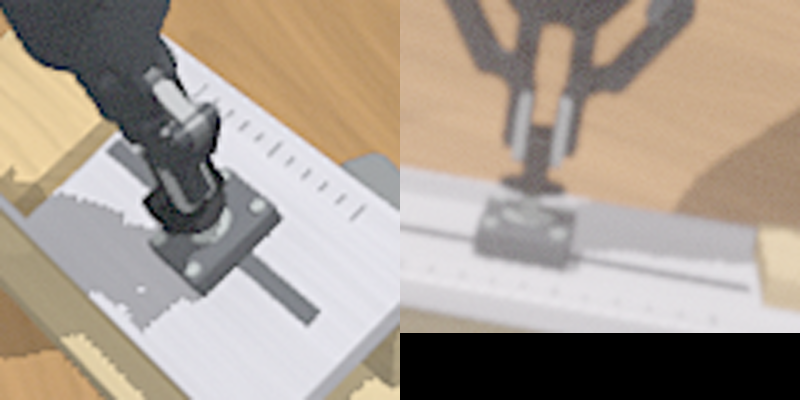

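Call:
{"api": "servo_tool", "payload": {"motion": [[0,0,0.015,0,0,0,1],[0,0,0.015,0,0,0,1],[0,0,0.015,0,0,0,1],[0,0,0.015,0,0,0,1],[0,0,0.01,0,0,0,1]]}}

```text
time_s: 5.6
tool_pos: [599.6, 135.5, 119.6]
eef_rot: [[0.305, -0.922, -0.241], [0.072, -0.23, 0.971], [-0.95, -0.313, -0.003]]
contact_force: [-0.2, -2.1, 0.1]
finger_gap: 11.6
```

```bash
cat > st.py <<'E'
from plan import *
s=robot.sense(); M=Rz(J[2]); p=s['tool_pos']; l=M.T@(p-[J[0],J[1],0])-[0,0,78]
e=(R.from_matrix(RTd(0,8)).inv()*R.from_matrix(s['eef_rot']))
F=M.T@s['contact_force']; nw=M@n
w=(R.from_matrix(s['eef_rot'])*R.from_matrix(RTd(0,8)).inv()).as_rotvec()
print("t",round(s['time_s'],2),"s,y,h",(l@ux).round(1),l[1].round(1),(l@n).round(1),"F s,y,n",(F@ux).round(1),F[1].round(1),(F@n).round(1),"gap",round(s['finger_gap'],1),"turn cw",round(-w@nw,3),"off",(w+(-w@nw)*nw).round(3),"q",s['qpos'].round(2),"Tn",round(float(s['torque']@nw),2))
E
python3 st.py
```

```text
t 5.6 s,y,h 0.5 22.7 46.0 F s,y,n -0.6 -2.0 0.4 gap 11.6 turn cw 0.003 off [-0.003 -0.005 -0.002] q [ 0.16  0.45  2.06  0.08  0.31 -1.72] Tn 0.1
```

Call:
{"api": "servo_tool", "payload": {"motion": [[0,0,0.009,0,0,0,1],[0,0,0.006,0,0,0,1],[0,0,0.005,0,0,0,1],[0,0,0.004,0,0,0,1],[0,0,0.003,0,0,0,1]]}}

```text
time_s: 6.02
tool_pos: [592.6, 163.6, 119.5]
eef_rot: [[0.305, -0.921, -0.242], [0.072, -0.231, 0.97], [-0.95, -0.313, -0.004]]
contact_force: [2.9, -25.8, 0.3]
finger_gap: 11.7
```

```bash
python3 st.py
```

```text
t 6.02 s,y,h 0.6 51.7 45.9 F s,y,n -3.0 -25.7 1.8 gap 11.7 turn cw 0.001 off [-0.003 -0.006 -0.002] q [ 0.22  0.45  2.06  0.01  0.31 -1.61] Tn 0.57
```

Call:
{"api": "servo_tool", "payload": {"motion": [[0.003,-0.0004,-0.0015,0,0,0,1],[0.004,-0.0005,0,0,0,0,1],[0.003,-0.0004,0,0,0,0,1]], "newtons": 80}}

```text
time_s: 6.27
tool_pos: [597.2, 162.6, 110.8]
eef_rot: [[0.305, -0.921, -0.242], [0.071, -0.231, 0.97], [-0.95, -0.314, -0.005]]
contact_force: [-2.9, 0.6, 5.4]
finger_gap: 10.8
```

```bash
python3 st.py
```

```text
t 6.27 s,y,h 0.5 49.6 36.2 F s,y,n 0.0 1.3 6.0 gap 10.8 turn cw 0.001 off [-0.004 -0.006 -0.003] q [ 0.21  0.47  2.06  0.02  0.29 -1.62] Tn 0.03
```

Call:
{"api": "servo_tool", "payload": {"motion": [[0.001,0,0.0015,0,0,0,1],[0.001,0,0.001,0,0,0,1]]}}

```text
time_s: 6.43
tool_pos: [597.7, 164.0, 109.3]
eef_rot: [[0.306, -0.921, -0.241], [0.071, -0.231, 0.971], [-0.949, -0.314, -0.006]]
contact_force: [-12.9, -26.5, 37.2]
finger_gap: 10.9
```

```bash
python3 st.py
```

```text
t 6.43 s,y,h 0.6 50.8 34.5 F s,y,n -0.7 -22.6 41.8 gap 10.9 turn cw 0.002 off [-0.005 -0.007 -0.003] q [ 0.22  0.48  2.06  0.01  0.29 -1.61] Tn 0.53
```

Call:
{"api": "servo_tool", "payload": {"motion": [[-0.0003,0,-0.0005,0.099,-0.0135,0,1],[0,0,0,0.099,-0.0135,0,1],[0,0,0,0.099,-0.0135,0,1]]}}

```text
time_s: 6.68
tool_pos: [597.6, 162.7, 110.1]
eef_rot: [[0.302, -0.953, 0.033], [0.111, 0.069, 0.991], [-0.947, -0.296, 0.126]]
contact_force: [-3.8, -3.3, 4.7]
finger_gap: 10.7
```

```bash
python3 st.py
```

```text
t 6.68 s,y,h 0.6 49.6 35.4 F s,y,n -2.0 -2.3 6.2 gap 10.7 turn cw 0.308 off [-0.006 -0.008 -0.004] q [ 0.18  0.47  2.06  0.19  0.29 -1.51] Tn 0.07
```

Call:
{"api": "servo_tool", "payload": {"motion": [[0.0008,0,0.0005,0.099,-0.0135,0,1],[0.0006,0,0.0002,0.099,-0.0135,0,1],[0.0004,0,0,0.099,-0.0135,0,1]]}}

```text
time_s: 6.93
tool_pos: [598.3, 162.6, 108.8]
eef_rot: [[0.309, -0.898, 0.312], [0.151, 0.37, 0.917], [-0.939, -0.237, 0.25]]
contact_force: [-4.4, -4.5, 7.7]
finger_gap: 10.7
```

```bash
python3 st.py
```

```text
t 6.93 s,y,h 0.7 49.4 33.9 F s,y,n -1.4 -3.3 9.3 gap 10.7 turn cw 0.623 off [-0.006 -0.009 -0.004] q [ 0.16  0.47  2.08  0.39  0.27 -1.41] Tn 0.13
```

Call:
{"api": "servo_tool", "payload": {"motion": [[0.0005,0,0,0.099,-0.0135,0,1],[0.0005,0,0,0.099,-0.0135,0,1],[0.0004,0,0,0.099,-0.0135,0,1],[0.0003,0,0,0.099,-0.0135,0,1]]}}

```text
time_s: 7.27
tool_pos: [598.9, 162.2, 107.3]
eef_rot: [[0.337, -0.698, 0.632], [0.196, 0.708, 0.678], [-0.921, -0.104, 0.375]]
contact_force: [-4.1, -0.4, 5.4]
finger_gap: 10.8
```

```bash
python3 st.py
```

```text
t 7.27 s,y,h 0.4 48.8 32.4 F s,y,n -1.2 0.6 6.7 gap 10.8 turn cw 1.045 off [-0.007 -0.011 -0.004] q [ 0.12  0.48  2.11  0.71  0.24 -1.34] Tn 0.07
```

Call:
{"api": "servo_tool", "payload": {"motion": [[0.0004,0.0008,0.0003,0.099,-0.0135,0,1],[0.0003,0.0008,0.0002,0.099,-0.0135,0,1],[0.0002,0.0005,0,0.099,-0.0135,0,1]]}}

```text
time_s: 7.52
tool_pos: [599.0, 162.3, 106.6]
eef_rot: [[0.369, -0.47, 0.802], [0.217, 0.882, 0.418], [-0.904, 0.02, 0.428]]
contact_force: [-7.4, -5.8, 12.2]
finger_gap: 10.8
```

```bash
python3 st.py; python3 look.py 7
```

```text
t 7.52 s,y,h 0.2 48.9 31.7 F s,y,n -2.4 -3.8 14.8 gap 10.8 turn cw 1.361 off [-0.008 -0.016 -0.005] q [ 0.11  0.48  2.14  1.01  0.21 -1.34] Tn 0.19
```

View pics/W7.png

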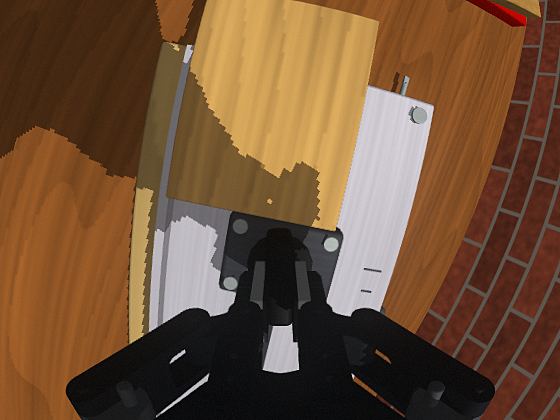

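Call:
{"api": "servo_tool", "payload": {"motion": [[0,0.001,0,0.07,-0.0095,0,1],[0,0.001,0,0.03,-0.004,0,1],[0,0.0005,0,0,0,0,1]]}}

```text
time_s: 7.92
tool_pos: [598.8, 162.1, 106.8]
eef_rot: [[0.383, -0.387, 0.839], [0.217, 0.92, 0.326], [-0.898, 0.058, 0.437]]
contact_force: [-2.8, -4.0, 5.5]
finger_gap: 10.8
```

```bash
python3 st.py
```

```text
t 7.92 s,y,h 0.1 48.7 32.0 F s,y,n -0.9 -3.2 6.6 gap 10.8 turn cw 1.461 off [-0.009 -0.021 -0.007] q [ 0.11  0.48  2.16  1.13  0.19 -1.36] Tn 1.58
```

Call:
{"api": "servo_tool", "payload": {"motion": [[0,0.002,0,0,0,0,1],[0,0.002,0,0,0,0,1]]}}

```text
time_s: 8.08
tool_pos: [598.6, 163.2, 107.1]
eef_rot: [[0.386, -0.387, 0.838], [0.212, 0.921, 0.327], [-0.898, 0.051, 0.438]]
contact_force: [-1.2, -16.7, 4.4]
finger_gap: 10.7
```

```bash
python3 st.py
```

```text
t 8.08 s,y,h 0.3 49.9 32.3 F s,y,n -2.8 -15.9 6.3 gap 10.7 turn cw 1.459 off [-0.01  -0.028 -0.008] q [ 0.12  0.48  2.16  1.13  0.18 -1.35] Tn 1.72
```

Call:
{"api": "servo_tool", "payload": {"motion": [[0,-0.0008,0,-0.06,0.008,0,1],[0,0,0,0,0,0,0.6],[0,0,0,0,0,0,0.5],[0,0,0,0,0,0,0.5],[0,0,0,0,0,0,0.5]]}}

```text
time_s: 8.5
tool_pos: [599.5, 161.4, 106.7]
eef_rot: [[0.381, -0.435, 0.816], [0.207, 0.9, 0.383], [-0.901, 0.023, 0.433]]
contact_force: [-0.3, 0.5, 0.1]
finger_gap: 43.1
```

```bash
python3 st.py; python3 look.py 8
```

```text
t 8.5 s,y,h 0.5 47.9 31.7 F s,y,n -0.1 0.6 0.2 gap 43.1 turn cw 1.399 off [-0.012 -0.03  -0.009] q [ 0.12  0.48  2.15  1.05  0.19 -1.34] Tn 0.01
```

View pics/W8.png

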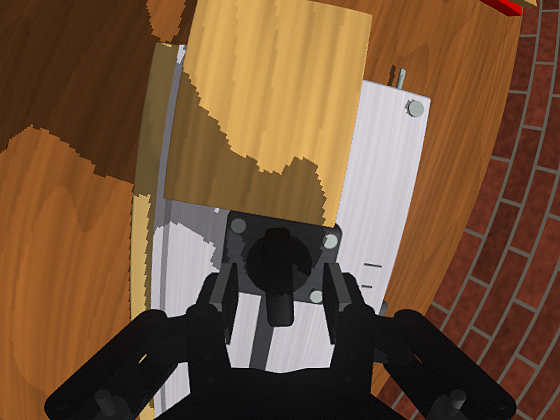

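View pics/L8.png

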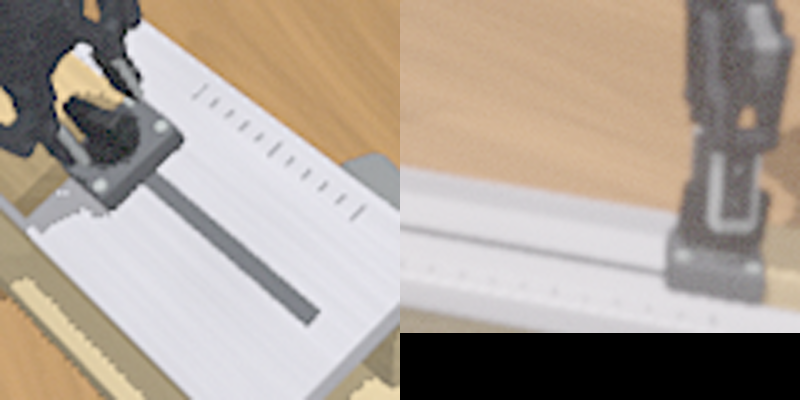

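Call:
{"api": "servo_tool", "payload": {"motion": [[-0.01,0,0,0,0,0,0.4],[-0.015,0,0,0,0,0,0.3],[-0.02,0,0,0,0,0,0.3],[-0.02,0,0,0,0,0,0.3],[-0.02,0,0,0,0,0,0.3]]}}

```text
time_s: 9.07
tool_pos: [564.6, 143.2, 181.1]
eef_rot: [[0.374, -0.433, 0.82], [0.205, 0.901, 0.382], [-0.905, 0.025, 0.426]]
contact_force: [0.3, 0.3, 0.0]
finger_gap: 59.5
```

Call:
{"api": "servo_tool", "payload": {"motion": [[-0.025,0,0,0,0,0,0.3],[-0.025,0,0,0,0,0,0.3],[-0.02,0,0,0,0,0,0.3],[0,0,0,0,0,0,0.3]]}}

```text
time_s: 9.4
tool_pos: [536.4, 127.4, 249.8]
eef_rot: [[0.376, -0.432, 0.82], [0.204, 0.902, 0.381], [-0.904, 0.024, 0.426]]
contact_force: [1.9, 0.7, 0.7]
finger_gap: 59.8
```

```bash
python3 st.py; python3 -c "
from cell import robot;import cv2
for n in ('wrist','side','scene'):
  c=robot.read_camera(n); cv2.imwrite('pics/%s9.png'%n,c['img'][:,:,::-1]); print(c['rvec'].ravel(),c['tvec'].ravel())
a=cv2.imread('pics/wrist9.png')[120:300,150:390]; cv2.imwrite('pics/w9b.png',cv2.resize(a,None,fx=3.2,fy=3.2,interpolation=cv2.INTER_CUBIC))
"
```

```text
t 9.4 s,y,h 0.7 30.4 190.8 F s,y,n 2.1 0.2 -0.3 gap 59.8 turn cw 1.401 off [-0.018 -0.027 -0.012] q [ 0.05  0.15  2.15  0.41  0.48 -0.72] Tn 0.03
[-2.80830841 -0.51953652 -0.71914041] [-595.45489374  -70.95306927  127.85369183]
[ 2.26494729 -0.49991274  0.22930998] [-610.84867807  250.11245961  581.46998068]
[ 1.28899921  2.17955783 -0.97927881] [ 361.74539717 -298.98347388 1331.38689366]
```

View pics/wrist9.png

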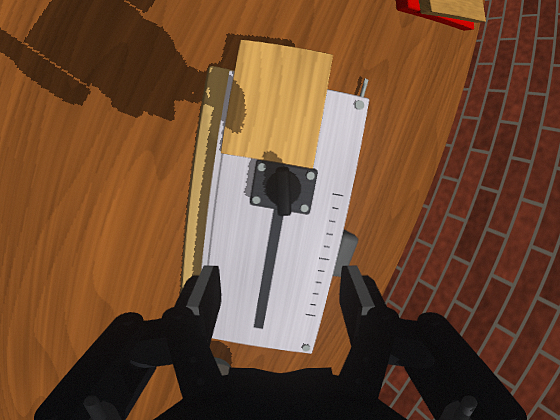

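View pics/w9b.png

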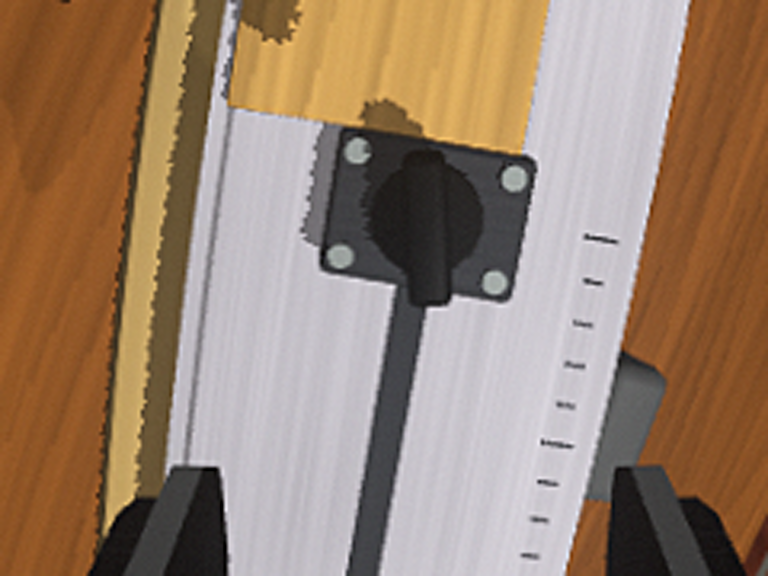

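View pics/scene9.png

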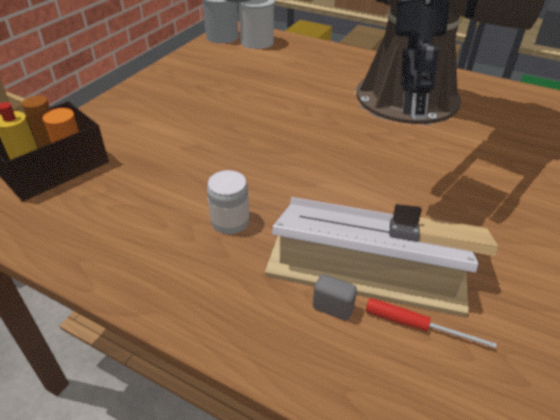

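View pics/side9.png

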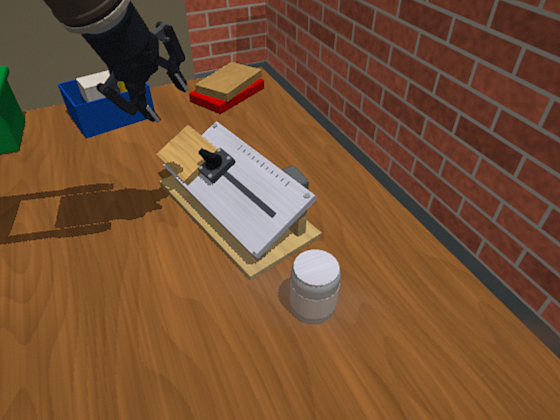

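```bash
python3 -c "
import cv2
a=cv2.imread('pics/wrist9.png')[145:195,215:325]; cv2.imwrite('pics/w9c.png',cv2.resize((255*(a/255.)**.5).astype('uint8'),None,fx=7,fy=7,interpolation=cv2.INTER_CUBIC))
a=cv2.imread('pics/side9.png')[130:200,150:250]; cv2.imwrite('pics/d9c.png',cv2.resize((255*(a/255.)**.6).astype('uint8'),None,fx=8,fy=8,interpolation=cv2.INTER_CUBIC))
"
```

```text
(no output)
```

View pics/w9c.png

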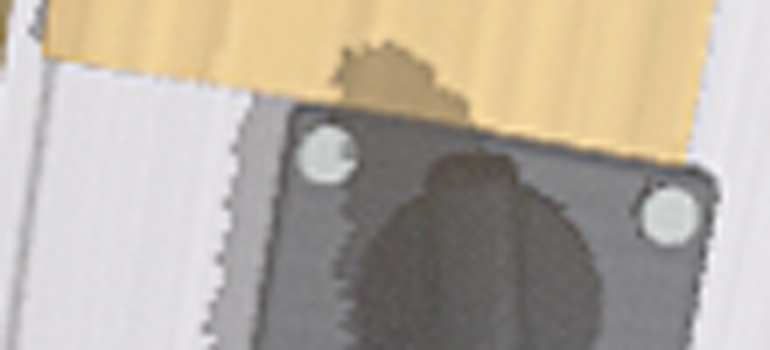

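View pics/d9c.png

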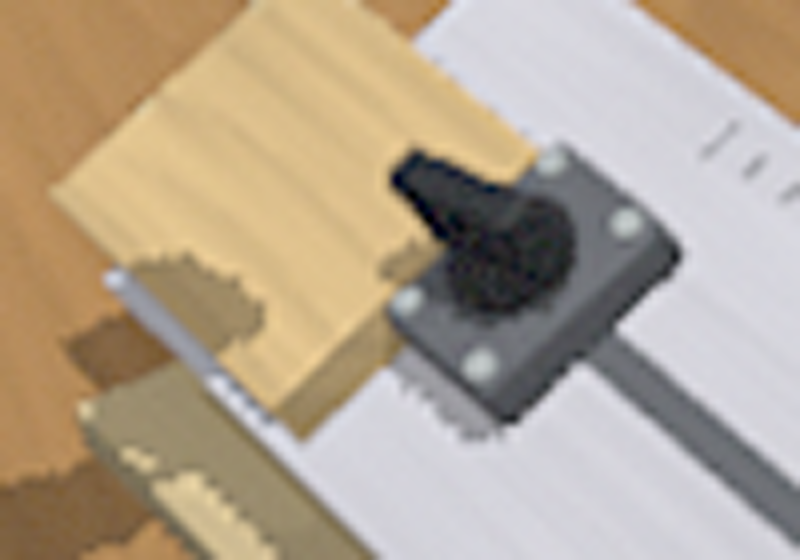

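```bash
python3 - <<'E'
import cv2,numpy as np
from scipy.ndimage import map_coordinates
from plan import *
im=cv2.imread('pics/wrist9.png').astype(float)
r=np.array([-2.80830841,-0.51953652,-0.71914041]);t=np.array([-595.45489374,-70.95306927,127.85369183])
K=np.array([[325.19226210127806,0,279.9067056950622],[0,325.19226210127806,211.34752030409646],[0,0,1]])
f=lambda P:cv2.fisheye.projectPoints(np.array(P,float).reshape(1,-1,3),r,t,K,np.zeros(4))[0].reshape(-1,2)
ys=np.arange(15,85,1.)
for s0 in (-28,-24,-15,15,22,26):
    px=f([world(face(s0,y,18)) for y in ys])
    v=np.array([map_coordinates(im[:,:,c],[px[:,1],px[:,0]],order=1) for c in (2,1,0)])
    k=(ys>66)&(ys<80)
    print(s0,"px/mm",round(np.linalg.norm(px[1]-px[0]),2)); print([f"{int(y)}:{int(a)}/{int(b)}" for y,a,b in zip(ys[k],v[0][k],v[2][k])])
    k=(ys>18)&(ys<34); print("  near edge",[f"{int(y)}:{int(a)}" for y,a in zip(ys[k],v[0][k])])
E
```

```text
-28 px/mm 0.93
['67:152/155', '68:151/153', '69:139/142', '70:90/92', '71:59/58', '72:54/53', '73:44/48', '74:79/48', '75:174/74', '76:221/95', '77:214/92', '78:214/92', '79:217/93']
  near edge ['19:197', '20:196', '21:197', '22:196', '23:196', '24:195', '25:201', '26:182', '27:106', '28:53', '29:71', '30:126', '31:139', '32:157', '33:159']
-24 px/mm 0.94
['67:142/144', '68:139/143', '69:141/144', '70:159/161', '71:97/98', '72:43/39', '73:37/35', '74:54/36', '75:106/46', '76:120/50', '77:112/47', '78:109/46', '79:108/46']
  near edge ['19:194', '20:195', '21:192', '22:193', '23:193', '24:194', '25:198', '26:189', '27:106', '28:52', '29:96', '30:147', '31:155', '32:155', '33:157']
-15 px/mm 0.94
['67:45/40', '68:46/42', '69:47/43', '70:48/43', '71:47/43', '72:44/40', '73:42/37', '74:55/38', '75:97/45', '76:126/53', '77:120/51', '78:119/50', '79:118/50']
  near edge ['19:198', '20:198', '21:199', '22:200', '23:199', '24:199', '25:205', '26:184', '27:89', '28:52', '29:63', '30:64', '31:65', '32:67', '33:67']
15 px/mm 0.93
['67:67/68', '68:66/68', '69:68/70', '70:70/71', '71:68/69', '72
[... 248 characters left out ...]
:72']
22 px/mm 0.93
['67:163/165', '68:154/159', '69:127/131', '70:86/90', '71:58/60', '72:57/60', '73:46/51', '74:92/49', '75:214/91', '76:214/92', '77:207/89', '78:209/92', '79:209/91']
  near edge ['19:194', '20:195', '21:196', '22:196', '23:196', '24:195', '25:201', '26:175', '27:95', '28:55', '29:74', '30:130', '31:153', '32:156', '33:157']
26 px/mm 0.93
['67:163/166', '68:161/165', '69:166/170', '70:157/161', '71:101/104', '72:57/59', '73:45/48', '74:59/51', '75:142/120', '76:200/188', '77:179/166', '78:195/160', '79:197/147']
  near edge ['19:201', '20:202', '21:201', '22:200', '23:199', '24:201', '25:208', '26:186', '27:103', '28:67', '29:121', '30:171', '31:168', '32:165', '33:166']
```

```bash
python3 st.py; python3 -c "
from cell import robot
robot.sign_off()"
```

```text
t 9.55 s,y,h -0.8 30.9 187.7 F s,y,n 0.6 0.8 0.4 gap 59.3 turn cw 1.401 off [-0.021 -0.024 -0.013] q [ 0.05  0.15  2.15  0.41  0.47 -0.72] Tn 0.04
the job is handed in; nothing more can be done
```

I slid the end stop about 98 mm along its slot until it pressed on the board with about 26 N. I then pushed the knob in 10–11 mm, turned it clockwise to its hard end, let go and backed away. The job was handed in at about 9.6 s; no verdict is reported.

**Last checks**
- **Turn:** the tool had turned 1.46 rad when the torque rose to about 1.7 N m. After release the bar stands about 1.38 rad from where it started (from the wrist picture), close to the stated hard end of 1.35 rad.
- **Push:** the tool went down about 13.5–14 mm along the knob's axis before release. Afterwards the flange still sits close to the block. I did not measure the depth after release.
- **Stop against board:** in the wrist picture the distance from the block's near edge to the start of the wood is 47.7 mm. The block is 48 mm wide, so I read no gap, give or take about 0.7 mm. The tool moved back about 2 mm as I let go, so I checked this after release.
- **Bystanders and contact:** the can, tape measure and screwdriver look unmoved in the scene picture. The arm is clear of everything and the force reads near zero.

**What failed or disagreed**
- **First grasp:** it closed on nothing. In the pictures the fingertips reached only about as far as the TCP, not 17 mm ahead of it. I reopened, went 16 mm deeper and it gripped.
- **Wrist tilt:** gripping square to the plate would have taken joint 5 below its limit, by my own fitted kinematics. I held the tool 8 degrees off the knob's axis the whole time.
- **Push force:** it briefly reached about 42 N at the fingertips when the screw met its stop. That is above the 40 N limit, which is stated for the arm and the gripper's body.

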